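# Nest the steel beakers in the dish

## Robot

A 6-joint arm with a two-finger parallel gripper is mounted at the origin on the work surface. World frame = base frame: x ahead of the robot, y to its left, z up, the work surface at z = 0. Lengths are in m, angles in rad, forces in N, time in s.
With the tool pointing down it reaches from about 0.375 to 0.975 m from the base axis. Payload 3.8 kg.
Tool frame: the origin (TCP) lies at the very end of the fingers, on their centre line; the grasp point (between the pads) lies 19 mm behind it; z points along the fingers, y is the line along which they close (so a half turn about z gives the same grasp; the last joint's range is limited). The gripper opens to 85 mm and grips with 20 to 120 N. Pads are 22 mm wide; open, the fingers measure 114 mm over their backs; the gripper's body (76 mm by 85 mm) begins 54 mm behind the grasp point. The pads swing forward as they close: fully open they stand 13 mm farther back than shut.
Start: joints at [1.08, 0.264, 1.604, -0, 1.274, -0.037], TCP at [0.296, 0.607, 0.231] pointing down, gripper open.
Joint ranges: [-2.63, 2.63], [-0.94, 2.18], [0.31, 2.57], [-1.31, 4.45], [0, 2.66], [-2.55, 2.55]. Speed limits (rad/s): [2.57, 2.57, 3.14, 3.14, 3.14, 3.14].

## Interface

Orientations are given as a rotation vector (axis times angle).
In Python, from workcell import bot, vision gives the robot as it stands. The module is installed in compiled form; this text tells all that it offers.
- The arm moves only by the tool play_rows, never from a script. Its argument "moves" is a list that holds one entry, the list of rows, each a list of 7 numbers: the turn, a rotation vector about the tool's x, y, z as a fraction of full scale, then the shift along the tool's x, y, z as a fraction of full scale, then the finger opening in mm, from 0 to 85.4. In form: [[[ax, ay, az, x, y, z, jaw], ...]]. A call has 1 to 5 rows; each row shifts and turns the commanded pose from where the row before left it, along the tool's axes as they then stand; what a row does not reach is not made up. Full scale, the value 1, is 0.1 m for a shift and 0.5 rad for a turn. A row lasts 1/12 s, in which the tool goes at most 41.7 mm and 7.16 degrees, less where a joint would pass 70% of its speed; a pose out of reach is approached as far as the arm can. A call with a number of a shift or a turn outside -1 to 1 is refused whole. A call with a gripper value outside its range is refused whole. The fingers move at their own pace and stop on an object; "newtons" is the grip in N (left out, the last holds). Time passes only in rows, so rows that do not move let the fingers close. It gives the time, the measured TCP pose, the force, the opening and the grip force at its end, in the units of the state.
- bot.read_state(): the state, without advancing time (a new reading comes with each control period).
- vision.read_camera(name): name is "scene" or "top" or "wrist"; returns a dict with "image" (480x640x3 uint8, red, green, blue), "depth" (480x640 float32, m along the optical axis (not along the pixel's ray), 0 where there is no reading), "K" (3x3 intrinsics, pixels), "R" (3x3) and "t" (3): a world point X has camera coordinates R X + t. Camera axes: x right, y down, z forward; pixel columns grow to the right and rows downward; lengths in m; the calibration is good to about 2 mm. A picture is of the moment at which its call begins.
- bot.finish_job(): hands the job in; it is judged then, once.
The state is a dict: "time": time; "q": joint angles; "joint_vel": joint speeds; "joint_torque": joint torques, N m; "tool_pos": TCP position; "tcp_rot": TCP orientation; "wrist_force": force on the tool from outside, world axes, zero at the start; "torque": the same for the moment, N m; "width": opening from 0.0 (shut) to 1.0 (fully open); "grip_force": force on a finger pad.
Only numpy, scipy, OpenCV 4.12 (cv2) and the standard library are available. Lean on these libraries where they do the work, as an engineer would, in place of code of your own. Each camera call takes 0.05 s, during which the arm holds its last target. There are 200 camera calls.

## Task

Put the steel lab vessels away as one nest. First take the amber vial out of the low steel dish and stand it upright in the perforated basket; then, one after the other, largest to smallest, stand the wide squat beaker in the dish, the middle beaker in the squat one and the slim tall beaker in the middle one, each upright and right down on the bottom of the one around it. Set things down instead of dropping them, let go of everything, and leave the two juice jars and the white pot lid undisturbed.

Things in the scene. Friction and masses are not known exactly. Their poses are not given: they have to be found in the camera images.
- dish: Low open round stainless steel dish, the outermost and widest vessel, standing loose on the bench: outer diameter 104 mm, height 48 mm, wall 3 mm, bottom 3 mm thick, 350 g. Origin: centre of the underside, z up.
- vial: Small amber glass vial with black cap, a plain upright cylinder 26 mm in diameter (cap 27 mm), 62 mm tall (cap: the top 17 mm), 50 g, standing inside the dish within about 8 mm of its centre. Origin: centre of its underside, z along its axis to the cap.
- basket: Fixed open yellow perforated basket, outside 130 mm (its x) by 180 mm (its y), 45 mm high, wall and floor 5 mm thick. Origin: centre of its underside, z up.
- squat_beaker: Plain stainless steel straight-sided round beaker without handle or spout, the widest and squattest of the three: outer diameter 68 mm, height 72 mm, wall 3 mm, bottom 3 mm thick, 160 g. Origin: centre of the underside, its z along the axis towards the mouth. Stands upright on the bench at the start. Nested on the dish's floor its rim is 27 mm above the dish's rim.
- middle_beaker: Plain stainless steel straight-sided round beaker without handle or spout, the middle one of the three: outer diameter 48 mm, height 96 mm, wall 3 mm, bottom 3 mm thick, 120 g. Origin: centre of the underside, its z along the axis towards the mouth. Lies tilted in cradle_1 at the start. Nested on the squat beaker's floor its rim is 27 mm above the squat beaker's rim.
- slim_beaker: Plain stainless steel straight-sided round beaker without handle or spout, the slim, tallest of the three: outer diameter 29 mm, height 120 mm, wall 3 mm, bottom 3 mm thick, 80 g. Origin: centre of the underside, its z along the axis towards the mouth. Lies tilted in cradle_2 at the start. Nested on the middle beaker's floor its rim is 27 mm above the middle beaker's rim.
- cradle_1: Fixed grey plastic cradle, base 150 x 90 mm. Origin: centre of its underside, z up, own -x roughly to the robot. The middle beaker lies in its V trough, axis tilted 27 deg from vertical, mouth up towards own -x: axis (-0.454, 0, 0.891), foot centre at (31, 0, 40) mm in this frame, foot on a ledge. Trough holds the lower 66 mm; above, the sides (own +-y) are free to grip. Pull out along the axis.
- cradle_2: Fixed grey plastic cradle, base 150 x 90 mm. Origin: centre of its underside, z up, own -x roughly to the robot. The slim beaker lies in its V trough, axis tilted 27 deg from vertical, mouth up towards own -x: axis (-0.454, 0, 0.891), foot centre at (19, 0, 34) mm in this frame, foot on a ledge. Trough holds the lower 66 mm; above, the sides (own +-y) are free to grip. Pull out along the axis.
- jar_1: Closed juice jar, dark red, 48 mm in diameter, 85 mm tall, loose bystander beyond the dish. Origin: centre of its underside.
- jar_2: Closed juice jar, dark purple, otherwise like jar_1; loose bystander. Origin: centre of its underside.
- pot_lid: White plastic screw lid lying on the bench between robot and dish, 60 mm in diameter, 22 mm high, loose bystander. Origin: centre of its underside.
There are look-alikes about, which are no part of the job. Leave any yellow look-alike of the middle_beaker alone. Leave any pink look-alike of the squat_beaker alone.

How it is judged:
On the way, in this order (a step that is already met when the one before it is completed fails the run):
1. the vial stands upright in the basket (x of vial in the frame of basket between -0.058 and 0.058 m and y of vial in the frame of basket between -0.083 and 0.083 m and z of vial in the frame of basket below 0.012 m and angle between vial's own z axis and vertical below 0.2 rad), for 0.2 s.
2. the squat beaker stands on the dish's floor (horizontal distance between squat_beaker and dish below 0.018 m and z of squat_beaker in the frame of dish between -0.002 and 0.007 m and angle between each of squat_beaker, dish's own z axis and vertical below 0.1 rad), for 0.2 s.
3. the middle beaker stands on the squat beaker's floor (horizontal distance between middle_beaker and squat_beaker below 0.009 m and z of middle_beaker in the frame of squat_beaker between -0.002 and 0.007 m and angle between each of middle_beaker, squat_beaker's own z axis and vertical below 0.1 rad), for 0.2 s.
4. the slim beaker stands on the middle beaker's floor (horizontal distance between slim_beaker and middle_beaker below 0.009 m and z of slim_beaker in the frame of middle_beaker between -0.002 and 0.007 m and angle between each of slim_beaker, middle_beaker's own z axis and vertical below 0.1 rad), for 0.2 s.
At the end, for the whole second after the job is handed in: Vial upright (0.2 rad) on the basket floor. Squat beaker in dish, middle in squat, slim in middle: each upright (0.1 rad), underside at most 7 mm above that of the vessel around it (3 mm seated), axes within 18 mm (squat in dish) or 9 mm (others). All released, slower than 0.02 m/s (all of step 1 and all of step 2 and all of step 4 and horizontal distance between middle_beaker and squat_beaker below 0.009 m and z of middle_beaker in the frame of squat_beaker between -0.002 and 0.007 m and linear speed of each of dish, squat_beaker, middle_beaker, slim_beaker, vial below 0.02 m/s); the robot touches nothing.
It fails at once if a bystander jar or the pot lid was pushed more than 25 mm or tipped (distance of any of jar_1, jar_2, pot_lid from where it was at the start of the episode above 0.025 m or angle between any of jar_1, jar_2, pot_lid's own z axis and vertical above 0.4 rad).
It fails at once if a vessel or the vial was dropped into place: it came down faster than 0.5 m/s within the last 20 mm above its seat ((linear speed of squat_beaker above 0.5 m/s and horizontal distance between squat_beaker and dish below 0.018 m and z of squat_beaker in the frame of dish between -0.005 and 0.023 m) or (linear speed of middle_beaker above 0.5 m/s and horizontal distance between middle_beaker and squat_beaker below 0.009 m and z of middle_beaker in the frame of squat_beaker between -0.005 and 0.023 m) or (linear speed of slim_beaker above 0.5 m/s and horizontal distance between slim_beaker and middle_beaker below 0.009 m and z of slim_beaker in the frame of middle_beaker between -0.005 and 0.023 m) or (linear speed of vial above 0.5 m/s and horizontal distance between vial and basket below 0.06 m and z of vial in the frame of basket between -0.005 and 0.025 m)).
It also fails if it takes over 72 s, if anything falls off the work surface, if the arm or the gripper's body presses on something with over 40 N, if the wrist force passes 120 N, or if a joint passes its speed limit or range.

## Working session

There is one attempt and no reset: what is moved stays moved. The work goes in short steps, Python scripts to look and compute and a tool call to move; the robot and the scene stay as the last step left them, time stands still between calls to the robot, and variables do not carry over. Pictures are saved under pics/ and viewed, at most 12 in all, crops included, and the job is handed in when it is done.

Besides the shell and the picture viewer there is one more tool, called after "Call:" as name(argument=value, ...), one argument or row to a line, values as JSON. play_rows: Moves the arm, as the interface text tells. Its arguments: {"type":"object","properties":{"moves":{"type":"array","items":{"type":"array","items":{"type":"array","items":{"type":"number"}}}},"newtons":{"type":"number"}},"required":["moves"]}

```bash
mkdir -p pics; cat > h.py <<'E'
import numpy as np, cv2
from workcell import bot, vision
def grab(n):
    c=vision.read_camera(n); return c
def save(c,p): cv2.imwrite('pics/'+p,c['image'][:,:,::-1])
def cloud(c):
    d=c['depth']; v,u=np.mgrid[:480,:640]; K=c['K']
    P=np.stack([(u-K[0,2])/K[0,0]*d,(v-K[1,2])/K[1,1]*d,d],-1)
    W=(P-c['t'])@c['R']; W[d==0]=np.nan; return W
def ray(c,u,v,z):
    C=-c['R'].T@c['t']; d=c['R'].T@np.linalg.solve(c['K'],[u,v,1]); return C+d*(z-C[2])/d[2]
E
python3 - <<'E'
from h import *
for n in('top','scene'):
    c=grab(n); save(c,n+'1.png'); np.savez(n+'1.npz',**c); print(n,c['K'].tolist(),(-c['R'].T@c['t']).round(3),c['R'].round(3).tolist())
s=bot.read_state(); print(s)
E
```

```text
top [[465.0364612807472, 0.0, 321.6736658966053], [0.0, 465.0364612807472, 238.02860100096234], [0.0, 0.0, 1.0]] [0.463 0.087 1.261] [[0.023, -1.0, 0.004], [-0.995, -0.023, -0.094], [0.094, -0.002, -0.996]]
scene [[529.4303480398677, 0.0, 329.7575390023], [0.0, 529.4303480398677, 239.62085778101394], [0.0, 0.0, 1.0]] [ 1.246 -0.379  0.858] [[0.556, 0.831, 0.021], [0.603, -0.385, -0.699], [-0.573, 0.401, -0.715]]
{'time': 0.1, 'q': array([ 1.08009872e+00,  2.64680701e-01,  1.60524611e+00, -4.43323158e-05,
        1.27372418e+00, -3.69263399e-02]), 'joint_vel': array([ 0.00106632, -0.00042055, -0.003301  ,  0.00182003, -0.0016238 ,
        0.00069256]), 'joint_torque': array([ 9.89324435e-04, -5.16707039e+01, -3.68588161e+01,  1.87132878e-04,
        6.20775667e-03,  3.28623435e-05]), 'tool_pos': array([0.29560567, 0.60608174, 0.23007991]), 'tcp_rot': array([-0.70655082, -3.06059886,  0.00313824]), 'wrist_force': array([-0.2240873 , -0.241049  ,  0.15924806]), 'torque': array([ 0.10766603,  0.00634332, -0.00500567]), 'grip_force': 0.0, 'width': 1.0021161491661519}
```

View pics/top1.png

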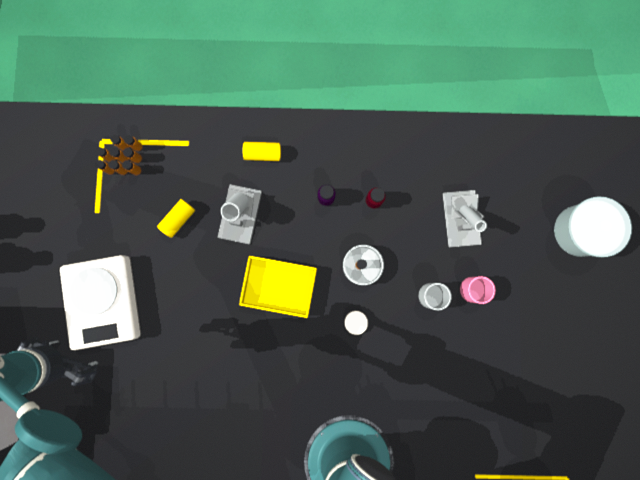

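View pics/scene1.png

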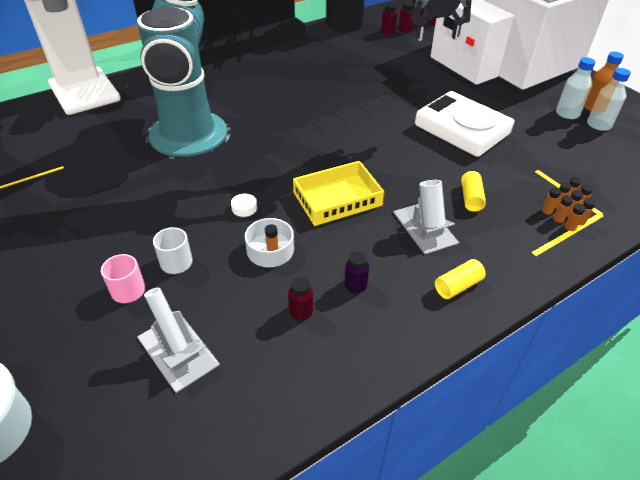

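The top view shows the dish and vial at (363,265), the basket at (278,287), the squat beaker at (435,296) and the pink decoy at (478,290). It also shows the middle beaker's mouth at (232,210), the slim beaker's mouth at (481,225), the jars at (326,194) and (375,197), and the lid at (356,323). In the scene view the same things are at dish (270,242), squat (173,250), slim (165,320), middle (431,205) and basket (338,190).

```bash
cat > m.py <<'E'
from h import *
from scipy.optimize import least_squares
def circ(P):
    f=lambda p:np.hypot(P[:,0]-p[0],P[:,1]-p[1])-p[2]
    m=P.mean(0); return least_squares(f,[m[0],m[1],.03],loss='soft_l1',f_scale=.002).x
def run():
  C={n:dict(np.load(n+'1.npz')) for n in('top','scene')}
  W={n:cloud(C[n]) for n in C}
  c=C['top']
  g=lambda u,v,z:ray(c,u,v,z)[:2]
  for nm,u,v,z,R in[('dish',363,265,.048,.065),('vial',362,265,.065,.022),('squat',435,296,.072,.048),('jar1',375,197,.085,.035),('jar2',326,194,.085,.035),('lid',356,323,.022,.04)]:
    p=g(u,v,z)
    for n in W:
      w=W[n]; Q=w[np.hypot(w[...,0]-p[0],w[...,1]-p[1])<R]
      if nm=='dish':Q=Q[np.hypot(*(Q[:,:2]-p).T)>.04]
      zz=Q[:,2]; zt=np.percentile(zz,99); T=Q[zz>zt-.004]
      print(nm,n,p.round(4),'ztop',zt.round(4),len(T),'bbox',((T.max(0)+T.min(0))/2).round(4)[:2],'circ',circ(T[:,:2]).round(4))
  for n in W:
    w=W[n]; hsv=cv2.cvtColor(C[n]['image'],cv2.COLOR_RGB2HSV); y=cv2.inRange(hsv,(22,150,80),(35,255,255))>0
    p=g(278,287,.03); Q=w[y&(np.hypot(w[...,0]-p[0],w[...,1]-p[1])<.14)]
    T=Q[Q[:,2]>.04]; print('basket',n,Q[:,2].max().round(4),cv2.minAreaRect((T[:,:2]*1000).astype(np.float32)), 'floor',np.percentile(Q[:,2],20).round(4))
  # cradles
  for nm,u,v in(('c1',240,215),('c2',463,218)):
    p=g(u,v,.02)
    for n in W:
      w=W[n]; Q=w[(np.hypot(w[...,0]-p[0],w[...,1]-p[1])<.12)&(w[...,2]>.004)]
      T=Q[(Q[:,2]<.022)]; print(nm,n,cv2.minAreaRect((T[:,:2]*1000).astype(np.float32)),'zs',np.percentile(T[:,2],[10,50,90]).round(4),'ztop',np.percentile(Q[:,2],99.5).round(4))
run()
E
python3 m.py
python3 - <<'E'
import cv2,numpy as np
t=cv2.imread('pics/top1.png'); s=cv2.imread('pics/scene1.png')
z=lambda i,x,y,w,h:cv2.resize(i[y:y+h,x:x+w],(400,300),interpolation=cv2.INTER_CUBIC)
cv2.imwrite('pics/crop1.png',np.vstack([np.hstack([z(t,200,170,80,60+20)[:300],z(t,425,170,80,80)]),np.hstack([z(s,380,160,100,100),z(s,120,280,120,120)])]))
E
```

```text
dish top [ 0.5092 -0.0248] ztop 0.0488 97 bbox [ 0.5094 -0.0238] circ [ 0.5094 -0.0244  0.0501]
dish scene [ 0.5092 -0.0248] ztop 0.0509 189 bbox [ 0.5131 -0.0273] circ [ 0.5137 -0.0278  0.0502]
vial top [ 0.5085 -0.0207] ztop 0.067 33 bbox [ 0.5098 -0.0193] circ [ 0.5118 -0.0197  0.0099]
vial scene [ 0.5085 -0.0207] ztop 0.0686 79 bbox [ 0.5146 -0.0235] circ [ 0.5154 -0.0229  0.0095]
squat top [ 0.4337 -0.2068] ztop 0.0727 70 bbox [ 0.4314 -0.2119] circ [ 0.4322 -0.212   0.0323]
squat scene [ 0.4337 -0.2068] ztop 0.0743 147 bbox [ 0.436  -0.2155] circ [ 0.4367 -0.2154  0.0322]
jar1 top [ 0.6826 -0.0497] ztop 0.087 66 bbox [ 0.6881 -0.056 ] circ [ 0.6899 -0.0531  0.0113]
jar1 scene [ 0.6826 -0.0497] ztop 0.0887 191 bbox [ 0.694 -0.059] circ [ 0.6937 -0.0587  0.0124]
jar2 top [0.6874 0.0761] ztop 0.0869 84 bbox [0.6937 0.0762] circ [0.6936 0.0765 0.0123]
jar2 scene [0.6874 0.0761] ztop 0.0883 179 bbox [0.6982 0.0722] circ [0.6983 0.0727 0.0128]
lid top [ 0.3572 -0.011 ] ztop 0.0252 141 bbox [ 0.3575 -0.0096] circ [ 0.3589 -0.0107  0.0201]
lid scene [ 0.3572 -0.011 ] ztop 0.0265 207 bb
[... 213 characters left out ...]
814208984375, 194.1343994140625), (182.60467529296875, 136.1286163330078), 80.91859436035156) floor 0.0059
c1 top ((640.9776000976562, 318.7503967285156), (214.11093139648438, 211.10934448242188), 24.737945556640625) zs [0.0043 0.0056 0.0082] ztop 0.1339
c1 scene ((636.0761108398438, 306.0956726074219), (235.81362915039062, 227.8406219482422), 37.29737091064453) zs [0.0045 0.0071 0.0108] ztop 0.1352
c2 top ((636.7586059570312, -282.1519775390625), (201.05569458007812, 203.51280212402344), 40.25446701049805) zs [0.0043 0.0055 0.0088] ztop 0.1425
c2 scene ((642.9226684570312, -302.1292724609375), (222.64736938476562, 229.92523193359375), 79.43546295166016) zs [0.0046 0.0069 0.0093] ztop 0.1448
```

View pics/crop1.png

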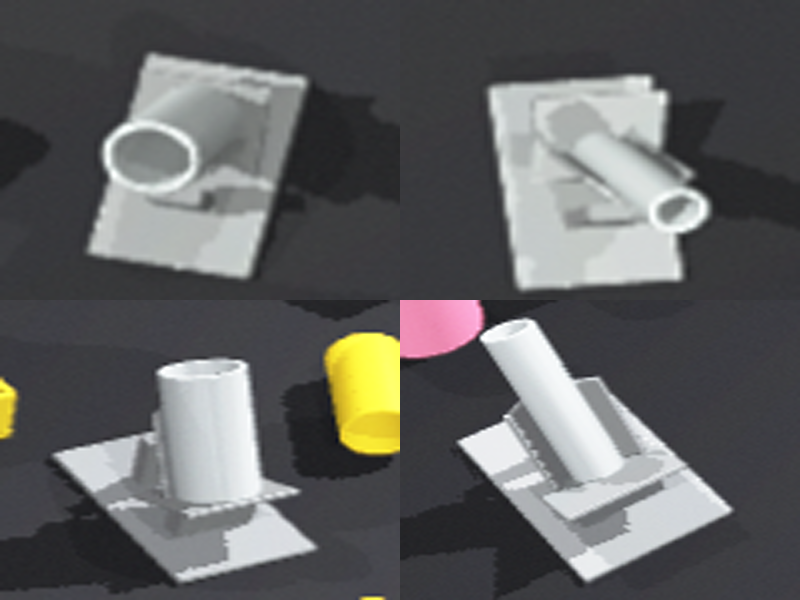

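The crop shows both mouths pointing toward the robot. The cradle 1 base is turned clockwise by about 11° and the cradle 2 base counter-clockwise by about 6°. I'll turn the wrist and move over the dish for a wrist view.

Call:
play_rows(
  moves=[
    [[0,0,0.248,0,0,0,85],[0,0,0.248,0,0,0,85],[0,0,0.248,0,0,0,85],[0,0,0.248,0,0,0,85],[0,0,0.248,0,0,0,85]],
  ],
  newtons=40,
)

```text
time: 0.52
tool_pos: [0.2957, 0.6063, 0.2304]
tcp_rot: [1.615, 2.695, -0.002]
wrist_force: [-0.5, 0.2, 0.9]
width: 0.998
grip_force: 0.0
```

Call:
play_rows(
  moves=[
    [[0,0,0.248,0,0,0,85],[0,0,0.248,0,0,0,85],[0,0,0.248,0,0,0,85],[0,0,0.248,0,0,0,85],[0,0,0,-0.37,0.12,-0.02,85]],
  ],
)

```text
time: 0.93
tool_pos: [0.306, 0.5734, 0.2315]
tcp_rot: [-2.221, -2.218, 0.0]
wrist_force: [0.3, 1.3, 0.4]
width: 0.996
grip_force: 0.0
```

Call:
play_rows(
  moves=[
    [[0,0,0,-0.37,0.12,-0.02,85],[0,0,0,-0.37,0.12,-0.02,85],[0,0,0,-0.37,0.12,-0.02,85],[0,0,0,-0.37,0.12,-0.02,85],[0,0,0,-0.37,0.12,-0.02,85]],
  ],
)

```text
time: 1.35
tool_pos: [0.368, 0.3828, 0.2428]
tcp_rot: [2.22, 2.223, -0.001]
wrist_force: [1.8, 0.2, 0.7]
width: 0.992
grip_force: 0.0
```

Call:
play_rows(
  moves=[
    [[0,0,0,-0.37,0.12,-0.02,85],[0,0,0,-0.37,0.12,-0.02,85],[0,0,0,-0.37,0.12,-0.02,85],[0,0,0,-0.37,0.12,-0.02,85],[0,0,0,-0.37,0.12,-0.02,85]],
  ],
)

```text
time: 1.77
tool_pos: [0.4281, 0.1979, 0.253]
tcp_rot: [-2.22, -2.223, 0.0]
wrist_force: [0.2, 0.5, -0.1]
width: 0.994
grip_force: 0.0
```

Call:
play_rows(
  moves=[
    [[0,0,0,-0.37,0.12,-0.02,45],[0,0,0,-0.37,0.12,-0.02,45],[0,0,0,-0.37,0.12,-0.02,45],[0,0,0,-0.37,0.12,-0.02,45],[0,0,0,0,0,0,45]],
  ],
)

```text
time: 2.18
tool_pos: [0.478, 0.0459, 0.2615]
tcp_rot: [2.225, 2.213, -0.002]
wrist_force: [0.3, 0.1, 0.0]
width: 0.533
grip_force: 0.0
```

```bash
python3 - <<'E'
from h import *
from scipy.spatial.transform import Rotation as Ro
c=grab('wrist'); save(c,'w1.png'); np.savez('w1.npz',**c)
s=bot.read_state(); R=Ro.from_rotvec(s['tcp_rot']).as_matrix()
print(s['time'],s['tool_pos'],R.round(3).tolist(),s['width'],s['q'].round(3))
print(c['K'].tolist()); C=-c['R'].T@c['t']; print('cam in tool',R.T@(C-s['tool_pos']),(c['R']@R).round(3).tolist())
E
```

```text
2.2333 [0.47704506 0.0486644  0.26116067] [[0.005, 1.0, -0.0], [1.0, -0.005, -0.001], [-0.001, -0.0, -1.0]] 0.5253250608791791 [ 5.000e-02 -1.310e-01  1.968e+00 -1.000e-03  1.304e+00  5.500e-02]
[[431.0836684372762, 0.0, 319.1009585601225], [0.0, 431.0836684372762, 237.79302510352343], [0.0, 0.0, 1.0]]
cam in tool [ 0.06575241 -0.00082859 -0.1427054 ] [[-0.001, 1.0, -0.001], [-0.961, -0.001, -0.275], [-0.275, 0.001, 0.961]]
```

View pics/w1.png

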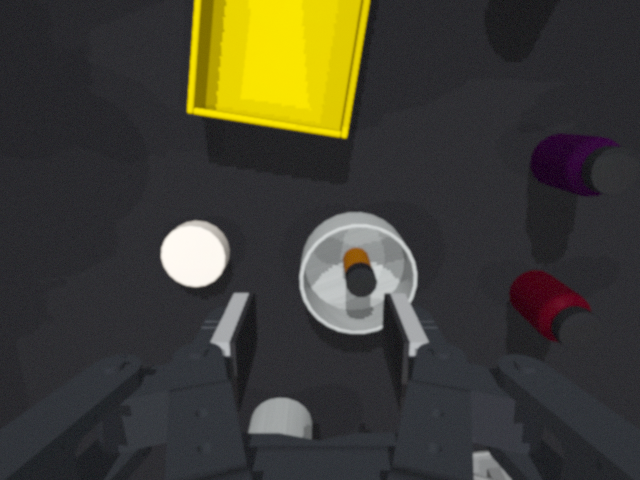

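The wrist view shows the dish rim at about (358,278), the vial cap at (361,280), the lid at (195,253) and the basket at (280,65). The jars are at the right, and the squat beaker is at (280,420) behind the gripper.

```bash
cat > tri.py <<'E'
from h import *
from m import circ
def tri(obs):  # obs: list of (c,u,v)
    A=np.zeros((3,3));b=np.zeros(3)
    for c,u,v in obs:
        C=-c['R'].T@c['t']; d=c['R'].T@np.linalg.solve(c['K'],[u,v,1]); d/=np.linalg.norm(d)
        M=np.eye(3)-np.outer(d,d); A+=M; b+=M@C
    return np.linalg.solve(A,b)
def topcirc(c,p,R,band=.004,rmin=0):
    w=cloud(c); r=np.hypot(w[...,0]-p[0],w[...,1]-p[1]); Q=w[(r<R)&(r>rmin)]; zt=np.percentile(Q[:,2],99); T=Q[Q[:,2]>zt-band]
    return zt, circ(T[:,:2]), len(T)
def dark(c,p,R,zmin):  # centroid px of dark raised points
    w=cloud(c); g=c['image'].max(-1); m=(np.hypot(w[...,0]-p[0],w[...,1]-p[1])<R)&(w[...,2]>zmin)&(g<70)
    v,u=np.nonzero(m); return u.mean(),v.mean(),len(u)
E
sed -i 's/^run()/if __name__=="__main__": run()/' m.py
python3 - <<'E'
from tri import *
T,S,W=[dict(np.load(f)) for f in('top1.npz','scene1.npz','w1.npz')]
for n,c in(('T',T),('S',S),('W',W)):
    print(n,'dish',topcirc(c,(.511,-.025),.065,rmin=.04),'cap',topcirc(c,(.512,-.021),.02), dark(c,(.512,-.021),.02,.061), 'lid',topcirc(c,(.36,-.012),.04))
o=[(c,)+dark(c,(.512,-.021),.02,.061)[:2] for c in(T,S,W)]
print('cap tri all',tri(o),'TW',tri([o[0],o[2]]),'on plane',[ray(c,u,v,.065).round(4)[:2] for c,u,v in o])
E
```

```text
T dish (np.float64(0.04884668648190588), array([ 0.50941564, -0.02437603,  0.05014573]), 97) cap (np.float64(0.06727277119221627), array([ 0.51180368, -0.01943928,  0.00980147]), 31) (np.float64(361.23809523809524), np.float64(264.26190476190476), 42) lid (np.float64(0.0251648647170734), array([ 0.35887179, -0.01069204,  0.02006131]), 141)
S dish (np.float64(0.050842796298415684), array([ 0.51377151, -0.02781019,  0.05017148]), 190) cap (np.float64(0.06858240908057113), array([ 0.51543091, -0.02292291,  0.00951918]), 79) (np.float64(270.6551724137931), np.float64(229.3448275862069), 87) lid (np.float64(0.026506411219707822), array([ 0.36400278, -0.01458489,  0.02095265]), 209)
W dish (np.float64(0.32698608435084064), array([ -7.38052075, 100.96504628, 101.23694028]), 740) cap (np.float64(0.06637448997030429), array([ 0.5116473 , -0.02162394,  0.00930046]), 741) (np.float64(360.63283582089554), np.float64(280.7820895522388), 670) lid (np.float64(0.023721687053242357), array([ 0.35906764, -0.01176671,  0.0209246 ]), 3027)
cap tri all [ 0.51129112 -0.02075399  0.05981798] TW [ 0.51017805 -0.01808661  0.07155413] on plane [array([ 0.5103, -0.0187]), array([ 0.5172, -0.0232]), array([ 0.511 , -0.0207])]
```

Call:
play_rows(
  moves=[
    [[0,0,0,-0.23,0.11,0,45],[0,0,0,-0.23,0.11,0,45],[0,0,0,-0.23,0.11,0.1,45],[0,0,0,0,0,0.3,45],[0,0,0,0,0,0.3,45]],
  ],
)

```text
time: 2.65
tool_pos: [0.5113, -0.0172, 0.1919]
tcp_rot: [2.22, 2.219, 0.005]
wrist_force: [-0.7, 0.2, -0.9]
width: 0.524
grip_force: 0.0
```

Call:
play_rows(
  moves=[
    [[0,0,0,0,0,0.3,45],[0,0,0,0,0,0.3,45],[0,0,0,0,0,0.3,45],[0,0,0,0,0,0,45],[0,0,0,0,0,0,45]],
  ],
)

```text
time: 3.07
tool_pos: [0.5072, -0.0159, 0.0994]
tcp_rot: [-2.216, -2.221, 0.005]
wrist_force: [-1.0, -0.8, 1.0]
width: 0.528
grip_force: 0.0
```

Call:
play_rows(
  moves=[
    [[0,0,0,-0.05,0.04,0.1,45],[0,0,0,0,0,0.2,45],[0,0,0,0,0,0.2,45],[0,0,0,0,0,0.2,45],[0,0,0,0,0,0,45]],
  ],
)

```text
time: 3.48
tool_pos: [0.5126, -0.022, 0.0297]
tcp_rot: [-2.219, -2.221, 0.003]
wrist_force: [-0.1, -1.1, -1.3]
width: 0.524
grip_force: 0.0
```

Call:
play_rows(
  moves=[
    [[0,0,0,0,0,0,15],[0,0,0,0,0,0,15],[0,0,0,0,0,0,15],[0,0,0,0,0,0,15],[0,0,0,0,0,0,15]],
  ],
  newtons=30,
)

```text
time: 3.9
tool_pos: [0.515, -0.0222, 0.0328]
tcp_rot: [2.219, 2.221, 0.003]
wrist_force: [0.3, 0.4, 2.9]
width: 0.303
grip_force: 29.7
```

Call:
play_rows(
  moves=[
    [[0,0,0,0,0,-0.2,15],[0,0,0,0,0,-0.3,15],[0,0,0,0,0,-0.4,15],[0,0,0,0.2,-0.06,-0.1,15],[0,0,0,0.33,-0.1,0,15]],
  ],
)

```text
time: 4.32
tool_pos: [0.5025, 0.0296, 0.1372]
tcp_rot: [2.218, 2.212, 0.012]
wrist_force: [0.6, 0.4, -0.4]
width: 0.307
grip_force: 29.7
```

Call:
play_rows(
  moves=[
    [[0,0,0,0.33,-0.1,0,15],[0,0,0,0.33,-0.1,0,15],[0,0,0,0.33,-0.1,0,15],[0,0,0,0.33,-0.1,0,15],[0,0,0,0.33,-0.09,0,15]],
  ],
)

```text
time: 4.73
tool_pos: [0.4476, 0.1973, 0.132]
tcp_rot: [2.22, 2.222, 0.002]
wrist_force: [0.6, 0.5, -0.3]
width: 0.31
grip_force: 29.7
```

Call:
play_rows(
  moves=[
    [[0,0,0,0,0,0,15],[0,0,0,0,0,0.2,15],[0,0,0,0,0,0.2,15],[0,0,0,0,0,0.2,15],[0,0,0,0,0,0,15]],
  ],
)

```text
time: 5.15
tool_pos: [0.4452, 0.1944, 0.0679]
tcp_rot: [-2.218, -2.221, 0.01]
wrist_force: [-0.2, -0.6, -0.7]
width: 0.304
grip_force: 29.7
```

Call:
play_rows(
  moves=[
    [[0,0,0,0,0.04,0.14,15],[0,0,0,0,0,0.14,15],[0,0,0,0,0,0.02,15],[0,0,0,0,0,0,15],[0,0,0,0,0,0,15]],
  ],
)

```text
time: 5.57
tool_pos: [0.4529, 0.1958, 0.0423]
tcp_rot: [2.22, 2.222, 0.001]
wrist_force: [-0.1, -1.2, -0.4]
width: 0.304
grip_force: 29.7
```

```bash
python3 - <<'E'
from h import *
for i in range(3):
    c=grab('wrist'); s=bot.read_state(); print(s['tool_pos'].round(4),s['wrist_force'].round(2))
E
```

```text
[0.4532 0.1959 0.0425] [ 0.86  0.09 -1.21]
[0.4533 0.196  0.0426] [-0.72 -0.37 -0.44]
[0.4532 0.1961 0.0425] [-1.16  0.08 -0.73]
```

Call:
play_rows(
  moves=[
    [[0,0,0,0,0,0.03,15],[0,0,0,0,0,0.03,15],[0,0,0,0,0,0,15],[0,0,0,0,0,0,15],[0,0,0,0,0,0,15]],
  ],
)

```text
time: 6.13
tool_pos: [0.4522, 0.1958, 0.0352]
tcp_rot: [-2.22, -2.222, 0.0]
wrist_force: [-1.4, -0.1, -0.5]
width: 0.306
grip_force: 29.7
```

Call:
play_rows(
  moves=[
    [[0,0,0,0,0,0.01,15],[0,0,0,0,0,0.01,15],[0,0,0,0,0,0,15],[0,0,0,0,0,0,15],[0,0,0,0,0,0,15]],
  ],
)

```text
time: 6.55
tool_pos: [0.4525, 0.1961, 0.0348]
tcp_rot: [-2.22, -2.222, 0.0]
wrist_force: [-4.7, -2.1, 11.2]
width: 0.304
grip_force: 31.3
```

Call:
play_rows(
  moves=[
    [[0,0,0,0,0,0,50],[0,0,0,0,0,0,50],[0,0,0,0,0,0,50],[0,0,0,0,0,-0.1,50],[0,0,0,0,0,-0.3,50]],
  ],
)

```text
time: 6.97
tool_pos: [0.4481, 0.1942, 0.0696]
tcp_rot: [-2.217, -2.22, 0.014]
wrist_force: [-0.5, -0.5, 0.0]
width: 0.586
grip_force: 0.0
```

Call:
play_rows(
  moves=[
    [[0,0,0,0,0,-0.4,85],[0,0,0,0,0,-0.4,85],[0,0,0,0,0,-0.4,85],[0,0,0,-0.2,-0.02,-0.3,85],[0,0,0,-0.3,-0.02,-0.25,85]],
  ],
)

```text
time: 7.38
tool_pos: [0.4494, 0.1471, 0.2525]
tcp_rot: [2.216, 2.225, 0.007]
wrist_force: [1.3, -0.4, -0.8]
width: 0.995
grip_force: 0.0
```

Call:
play_rows(
  moves=[
    [[0,0,0,-0.38,-0.02,-0.1,85],[0,0,0,-0.38,-0.02,0,85],[0,0,0,-0.38,-0.02,0,85],[0,0,0,-0.38,-0.02,0,85],[0,0,0,-0.38,-0.02,0,85]],
  ],
)

```text
time: 7.8
tool_pos: [0.438, -0.0458, 0.2593]
tcp_rot: [2.219, 2.222, 0.001]
wrist_force: [0.7, 0.3, -0.2]
width: 0.993
grip_force: 0.0
```

Call:
play_rows(
  moves=[
    [[0,0,0,-0.38,-0.02,0,85],[0,0,0,-0.38,-0.02,0,85],[0,0,0,-0.2,0,0,85],[0,0,0,0,0,0,85],[0,0,0,0,0,0,85]],
  ],
)

```text
time: 8.22
tool_pos: [0.4343, -0.141, 0.2586]
tcp_rot: [-2.223, -2.219, -0.0]
wrist_force: [-0.3, 1.0, 0.0]
width: 0.997
grip_force: 0.0
```

```bash
cat >> tri.py <<'E'
from scipy.spatial.transform import Rotation as Ro
def ell(c,p,z,rad,tol=.35):
    """rim ellipse centre: bright contour near p at height z; returns world circle fit of outer-edge rays at z"""
    g=cv2.cvtColor(c['image'],cv2.COLOR_RGB2GRAY); e=cv2.Canny(g,60,150)
    v,u=np.nonzero(e); C=-c['R'].T@c['t']
    d=np.linalg.solve(c['K'],np.stack([u,v,np.ones(len(u))])).T@c['R']; X=C+d*((z-C[2])/d[:,2])[:,None]
    q=np.array(p[:2],float)
    for t in(.012,.008,.005,.0025,.0025):
        r=np.hypot(*(X[:,:2]-q).T); k=abs(r-rad)<t; f=circ(X[k,:2]); q=f[:2]
    return f,int(k.sum())
def st():
    s=bot.read_state(); R=Ro.from_rotvec(s['tcp_rot']).as_matrix(); return s,R
E
python3 - <<'E'
from tri import *
c=grab('wrist'); np.savez('w2.npz',**c); save(c,'w2.png')
s,R=st(); print(s['time'],s['tool_pos'].round(4),R.round(3).tolist())
T,S=[dict(np.load(f)) for f in('top1.npz','scene1.npz')]
print('W',topcirc(c,(.4345,-.2137),.05),ell(c,(.434,-.2137),.072,.034)); 
for n,k in(('T',T),('S',S)): print(n,ell(k,(.434,-.2137),.072,.034),'dish',ell(k,(.511,-.025),.048,.052))
W=dict(np.load('w1.npz')); print('dish W1',ell(W,(.511,-.025),.048,.052))
E
```

```text
8.2667 [ 0.4344 -0.1401  0.2585] [[0.0, 1.0, -0.0], [1.0, -0.0, 0.001], [0.001, -0.0, -1.0]]
W (np.float64(0.07278352911778098), array([ 0.43313646, -0.21457426,  0.03214814]), 992) (array([ 0.43280585, -0.21551961,  0.0342968 ]), 293)
T (array([ 0.4333495 , -0.21222478,  0.03519185]), 88) dish (array([ 0.5104937 , -0.02402776,  0.05317767]), 135)
S (array([ 0.43558856, -0.2147547 ,  0.03489864]), 95) dish (array([ 0.51225325, -0.02631458,  0.05281781]), 133)
dish W1 (array([ 0.51032868, -0.02740582,  0.0523152 ]), 385)
```

View pics/w2.png

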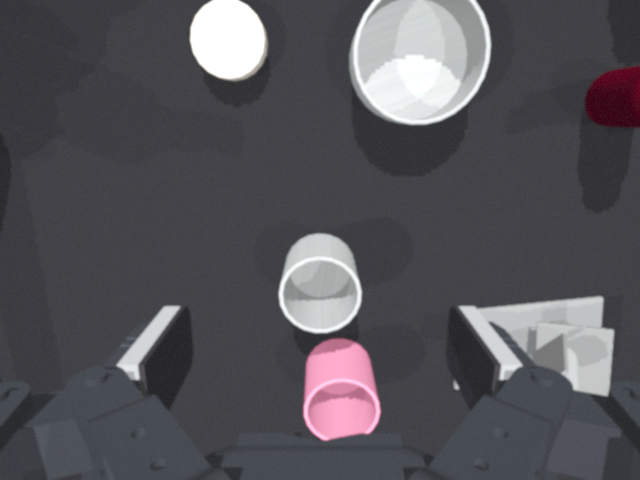

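Call:
play_rows(
  moves=[
    [[0,0,0,-0.25,0,0,85],[0,0,0,-0.25,0,0,85],[0,0,0,-0.245,0,0.1,85],[0,0,0,0,0,0.3,85],[0,0,0,0,0,0.3,85]],
  ],
)

```text
time: 8.68
tool_pos: [0.4366, -0.2151, 0.1896]
tcp_rot: [2.217, 2.219, 0.003]
wrist_force: [0.0, 0.2, -1.7]
width: 0.994
grip_force: 0.0
```

Call:
play_rows(
  moves=[
    [[0,0,0,0,0,0.3,85],[0,0,0,0,0,0.3,85],[0,0,0,0,0,0.2,85],[0,0,0,0,0,0,85],[0,0,0,0,0,0,85]],
  ],
)

```text
time: 9.1
tool_pos: [0.4341, -0.2128, 0.1074]
tcp_rot: [-2.216, -2.222, 0.001]
wrist_force: [0.1, -0.6, 0.6]
width: 0.995
grip_force: 0.0
```

Call:
play_rows(
  moves=[
    [[0,0,0,-0.01,0,0.2,85],[0,0,0,0,0,0.2,85],[0,0,0,0,0,0.15,85],[0,0,0,0,0,0.1,85],[0,0,0,0,0,0,85]],
  ],
)

```text
time: 9.52
tool_pos: [0.4347, -0.2151, 0.0431]
tcp_rot: [-2.219, -2.223, 0.0]
wrist_force: [-0.9, 0.0, 0.2]
width: 0.995
grip_force: 0.0
```

Call:
play_rows(
  moves=[
    [[0,0,0,0,0,0,55],[0,0,0,0,0,0,55],[0,0,0,0,0,0,55],[0,0,0,0,0,0,55],[0,0,0,0,0,0,55]],
  ],
  newtons=50,
)

```text
time: 9.93
tool_pos: [0.4365, -0.2165, 0.0456]
tcp_rot: [2.218, 2.22, 0.002]
wrist_force: [-0.0, 0.8, 6.6]
width: 0.774
grip_force: 56.7
```

Call:
play_rows(
  moves=[
    [[0,0,0,0,0,-0.1,55],[0,0,0,0,0,-0.3,55],[0,0,0,0,0,-0.4,55],[0,0,0,0,0,-0.2,55],[0,0,0,0.15,0.06,0,55]],
  ],
)

```text
time: 10.35
tool_pos: [0.4443, -0.2043, 0.1503]
tcp_rot: [2.214, 2.212, 0.004]
wrist_force: [0.5, -0.0, -2.2]
width: 0.779
grip_force: 56.9
```

Call:
play_rows(
  moves=[
    [[0,0,0,0.34,0.14,0,55],[0,0,0,0.35,0.14,0,55],[0,0,0,0.35,0.14,0,55],[0,0,0,0.35,0.14,0,55],[0,0,0,0.35,0.13,0,55]],
  ],
)

```text
time: 10.77
tool_pos: [0.5099, -0.025, 0.1442]
tcp_rot: [2.22, 2.221, 0.001]
wrist_force: [0.8, -0.5, -1.0]
width: 0.779
grip_force: 56.9
```

Call:
play_rows(
  moves=[
    [[0,0,0,0,0,0,55],[0,0,0,0,0,0,55],[0,0,0,0,0,0,55],[0,0,0,0,0,0,55]],
  ],
)

```text
time: 11.1
tool_pos: [0.509, -0.0275, 0.1434]
tcp_rot: [2.221, 2.222, -0.001]
wrist_force: [-1.0, -0.1, -1.2]
width: 0.776
grip_force: 56.9
```

```bash
python3 - <<'E'
from tri import *
c=grab('wrist'); np.savez('w3.npz',**c); save(c,'w3.png')
d=grab('scene'); np.savez('s3.npz',**d)
s,R=st(); print(s['time'],s['tool_pos'].round(4),R.round(3).tolist(),s['width'])
p=s['tool_pos']
for z in(.16,.168,.175): print(z,'W',ell(c,p,z,.034),topcirc(c,p,.04))
im=np.hstack([cv2.resize(c['image'],(400,300)),d['image'][130:290,170:383].repeat(1,0)[:160].copy() if 0 else cv2.resize(d['image'][120:300,160:400],(400,300))])
cv2.imwrite('pics/ws3.png',im[:,:,::-1])
E
```

```text
11.2 [ 0.5091 -0.0278  0.1433] [[0.001, 1.0, -0.0], [1.0, -0.001, -0.0], [-0.0, -0.0, -1.0]] 0.7798264313009269
0.16 W (array([ 0.50712375, -0.03136043,  0.03416177]), 1127) (np.float64(0.23409433518371817), array([ 0.50717437, -0.19066152,  0.18094297]), 3924)
0.168 W (array([ 0.50736898, -0.02670873,  0.03384142]), 1196) (np.float64(0.23409433518371817), array([ 0.50717437, -0.19066152,  0.18094297]), 3924)
0.175 W (array([ 0.50723208, -0.02182699,  0.033348  ]), 805) (np.float64(0.23409433518371817), array([ 0.50717437, -0.19066152,  0.18094297]), 3924)
```

View pics/ws3.png

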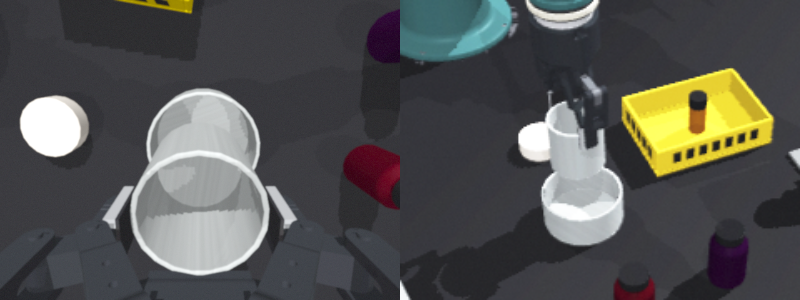

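The view shows the squat beaker held upright over the dish, and the vial standing upright in the basket. Now I'll lower it.

Call:
play_rows(
  moves=[
    [[0,0,0,0,0.025,0.1,55],[0,0,0,0,0,0.2,55],[0,0,0,0,0,0.2,55],[0,0,0,0,0,0.2,55],[0,0,0,0,0,0.1,55]],
  ],
)

```text
time: 11.62
tool_pos: [0.5098, -0.0272, 0.0602]
tcp_rot: [-2.22, -2.219, 0.004]
wrist_force: [-0.8, -0.5, -1.9]
width: 0.778
grip_force: 56.9
```

Call:
play_rows(
  moves=[
    [[0,0,0,0,0,0.05,55],[0,0,0,0,0,0,55],[0,0,0,0,0,0,55],[0,0,0,0,0,0,55],[0,0,0,0,0,0,55]],
  ],
)

```text
time: 12.03
tool_pos: [0.5133, -0.0268, 0.0596]
tcp_rot: [2.219, 2.221, 0.003]
wrist_force: [0.5, 0.5, -1.4]
width: 0.78
grip_force: 56.9
```

Steady at 0.0596; about 11 mm to go.

Call:
play_rows(
  moves=[
    [[0,0,0,0,0,0.04,55],[0,0,0,0,0,0.04,55],[0,0,0,0,0,0,55],[0,0,0,0,0,0,55],[0,0,0,0,0,0,55]],
  ],
)

```text
time: 12.45
tool_pos: [0.5119, -0.0266, 0.0501]
tcp_rot: [-2.22, -2.222, 0.0]
wrist_force: [0.3, 1.0, -2.0]
width: 0.781
grip_force: 56.9
```

Call:
play_rows(
  moves=[
    [[0,0,0,0,0,0.02,55],[0,0,0,0,0,0.01,55],[0,0,0,0,0,0,55],[0,0,0,0,0,0,55],[0,0,0,0,0,0,55]],
  ],
)

```text
time: 12.87
tool_pos: [0.5126, -0.0266, 0.0486]
tcp_rot: [2.22, 2.222, 0.001]
wrist_force: [-4.1, -0.0, 7.4]
width: 0.776
grip_force: 57.7
```

Call:
play_rows(
  moves=[
    [[0,0,0,0,0,0,85],[0,0,0,0,0,0,85],[0,0,0,0,0,0,85],[0,0,0,0,0,-0.1,85],[0,0,0,0,0,-0.3,85]],
  ],
)

```text
time: 13.28
tool_pos: [0.5078, -0.0262, 0.0836]
tcp_rot: [-2.215, -2.217, 0.01]
wrist_force: [-1.2, -0.1, -0.1]
width: 0.997
grip_force: 0.0
```

Call:
play_rows(
  moves=[
    [[0,0,0,0,0,-0.4,85],[0,0,0,0,0,-0.4,85],[0,0,0,0,0,-0.4,85],[0,0,0,0,0,-0.4,85],[0,0,-0.25,0,0,-0.3,85]],
  ],
)

```text
time: 13.7
tool_pos: [0.5129, -0.0267, 0.2821]
tcp_rot: [2.074, 2.355, 0.004]
wrist_force: [0.8, 0.9, 0.4]
width: 0.998
grip_force: 0.0
```

Call:
play_rows(
  moves=[
    [[0,0,-0.25,0,0,0,85],[0,0,-0.25,0,0,0,85],[0,0,-0.25,0,0,0,85],[0,0,-0.25,0,0,0,85],[0,0,-0.25,0,0,0,85]],
  ],
)

```text
time: 14.12
tool_pos: [0.5119, -0.0266, 0.2781]
tcp_rot: [1.243, 2.885, 0.0]
wrist_force: [0.3, 0.0, 0.7]
width: 0.995
grip_force: 0.0
```

Call:
play_rows(
  moves=[
    [[0,0,-0.25,0,0,0,85],[0,0,-0.25,0,0,0,85],[0,0,-0.25,0,0,0,85],[0,0,-0.25,0,0,0,85],[0,0,-0.25,0,0,0,85]],
  ],
)

```text
time: 14.53
tool_pos: [0.5119, -0.0266, 0.2779]
tcp_rot: [0.296, 3.127, -0.0]
wrist_force: [0.1, 0.6, -0.3]
width: 0.995
grip_force: 0.0
```

```bash
cat > cyl.py <<'E'
from tri import *
TILT=np.radians(27)
def cylfit(P,foot0,yaw0,r):
    """fit axis point(3)->2 free, yaw, tilt to surface points; returns axis dir and point on axis at z=.1"""
    def ax(p): return np.array([-np.sin(p[3])*np.cos(p[2]),-np.sin(p[3])*np.sin(p[2]),np.cos(p[3])])
    def f(p):
        a=ax(p); d=P-np.array([p[0],p[1],.10]); return np.linalg.norm(np.cross(d,a),axis=1)-r
    o=least_squares(f,[foot0[0],foot0[1],yaw0,TILT],loss='soft_l1',f_scale=.0015)
    return o.x,ax(o.x),np.sqrt(np.median(f(o.x)**2))
def beaker(c,p,yaw,r,L,shift=(0,0,0)):
    """points on beaker outside near its predicted axis through p (z=.1)"""
    w=cloud(c).reshape(-1,3)-np.array(shift); q=np.array([p[0],p[1]]); y=yaw
    for it in range(4):
        a=np.array([-np.sin(TILT)*np.cos(y),-np.sin(TILT)*np.sin(y),np.cos(TILT)])
        d=w-np.array([q[0],q[1],.1]); h=d@a; rr=np.linalg.norm(np.cross(d,a),axis=1)
        k=(abs(rr-r)<(.014,.008,.005,.003)[it])&(w[:,2]>.085)&(h<.06)
        x,A,e=cylfit(w[k],q,y,r); q=x[:2]; y=x[2]
    d=w-np.array([q[0],q[1],.1]);rr=np.linalg.norm(np.cross(d,A),axis=1); hk=(d@A)[(rr<r+.002)&(rr>r-.005)]
    return x.round(4),np.degrees(x[2:]).round(1),int(k.sum()),round(float(e),4),'end h',np.percentile(hk[hk<.08],[98,99.5]).round(4)
E
python3 - <<'E'
from cyl import *
s,R=st(); print(s['time'],s['tool_pos'].round(4),R.round(3).tolist(),s['width'],s['wrist_force'])
T,S=[dict(np.load(f)) for f in('top1.npz','scene1.npz')]
for n,c in(('T',T),('S',S)):
    w=cloud(c)
    for nm,u,v,r,L,yaw,uvz in(('mid',240,215,.024,.096,-.19,.13),('slim',463,218,.0145,.12,.1,.14)):
        g=ray(T,u,v,.02)[:2]; k=(np.hypot(w[...,0]-g[0],w[...,1]-g[1])<.08)&(w[...,2]>.10); m=np.nanmean(w[k],0)
        print(n,nm,g.round(3),m.round(3),beaker(c,m,yaw,r,L))
E
```

```text
14.5333 [ 0.5119 -0.0266  0.2779] [[-0.982, 0.188, 0.0], [0.188, 0.982, -0.0], [-0.0, 0.0, -1.0]] 0.9945100099335855 [ 0.05871028  0.60386066 -0.33922422]Traceback (most recent call last):
  File "<stdin>", line 8, in <module>
  File "cyl.py", line 17, in beaker
    x,A,e=cylfit(w[k],q,y,r); q=x[:2]; y=x[2]
          ~~~~~~^^^^^^^^^^^^
  File "cyl.py", line 8, in cylfit
    o=least_squares(f,[foot0[0],foot0[1],yaw0,TILT],loss='soft_l1',f_scale=.0015)
      ^^^^^^^^^^^^^
NameError: name 'least_squares' is not defined
```

Call:
play_rows(
  moves=[
    [[0,0,0,0,0.3,0,85],[0,0,0,0,0.38,0,85],[0,0,0,0,0.38,0,85],[0,0,0,0,0.38,0,85],[0,0,0,0,0.38,0,85]],
  ],
)

```text
time: 14.95
tool_pos: [0.5473, 0.1535, 0.2781]
tcp_rot: [0.306, 3.126, 0.0]
wrist_force: [1.7, -0.0, -0.1]
width: 0.993
grip_force: 0.0
```

Call:
play_rows(
  moves=[
    [[0,0,0,0,0.38,0,85],[0,0,0,0,0.38,0,85],[0,0,0,0,0.38,0,85],[0,0,0,0,0.38,0,85],[0,0,0,0,0,0,85]],
  ],
)

```text
time: 15.37
tool_pos: [0.5768, 0.3075, 0.2772]
tcp_rot: [-0.298, -3.127, -0.006]
wrist_force: [1.0, -0.3, -0.9]
width: 0.999
grip_force: 0.0
```

Call:
play_rows(
  moves=[
    [[0,0,0,0,0,0,85],[0,0,0,0,0,0,85]],
  ],
)

```text
time: 15.53
tool_pos: [0.5764, 0.3009, 0.2773]
tcp_rot: [-0.304, -3.126, 0.001]
wrist_force: [0.3, -1.0, 0.2]
width: 0.994
grip_force: 0.0
```

```bash
sed -i '1a from scipy.optimize import least_squares' cyl.py
cat > e1.py <<'E'
from cyl import *
s,R=st(); print(s['time'],s['tool_pos'].round(4),R.round(3).tolist(),s['width'],s['wrist_force'])
T,S=[dict(np.load(f)) for f in('top1.npz','scene1.npz')]
W=grab('wrist'); np.savez('w4.npz',**W); save(W,'w4.png')
for n,c in(('T',T),('S',S),('W',W)):
    w=cloud(c)
    for nm,u,v,r,L,yaw,uvz in(('mid',240,215,.024,.096,-.19,.13),('slim',463,218,.0145,.12,.1,.14)):
        if n=='W' and nm=='slim': continue
        g=ray(T,u,v,.02)[:2]; k=(np.hypot(w[...,0]-g[0],w[...,1]-g[1])<.08)&(w[...,2]>.10)&(w[...,2]<.15); m=np.nanmean(w[k],0)
        try: print(n,nm,g.round(3),m.round(3),beaker(c,m,yaw,r,L))
        except Exception as e: print(n,nm,g,m,e)
E
python3 e1.py
```

```text
15.5333 [0.5764 0.3009 0.2773] [[-0.981, 0.193, -0.001], [0.193, 0.981, -0.001], [0.0, -0.001, -1.0]] 0.9935032055509035 [ 0.33512775 -0.99381033  0.21503125]
T mid [0.637 0.306] [0.638 0.31  0.116] (array([ 0.6409,  0.3105, -0.153 ,  0.4492]), array([-8.8, 25.7]), 273, 0.0013, 'end h', array([0.0282, 0.0297]))
T slim [ 0.643 -0.295] [ 0.616 -0.298  0.123] (array([ 0.6256, -0.2982,  0.0887,  0.4626]), array([ 5.1, 26.5]), 222, 0.001, 'end h', array([0.0436, 0.0444]))
S mid [0.637 0.306] [0.648 0.303 0.117] (array([ 0.6453,  0.3085, -0.148 ,  0.4577]), array([-8.5, 26.2]), 554, 0.001, 'end h', array([0.0292, 0.0302]))
S slim [ 0.643 -0.295] [ 0.628 -0.303  0.125] (array([ 0.6306, -0.301 ,  0.0956,  0.4799]), array([ 5.5, 27.5]), 690, 0.0008, 'end h', array([0.0454, 0.0463]))
W mid [0.637 0.306] [0.631 0.313 0.121] (array([ 0.6426,  0.3049, -0.3471,  0.4634]), array([-19.9,  26.5]), 1202, 0.0012, 'end h', array([0.0306, 0.0312]))
```

View pics/w4.png

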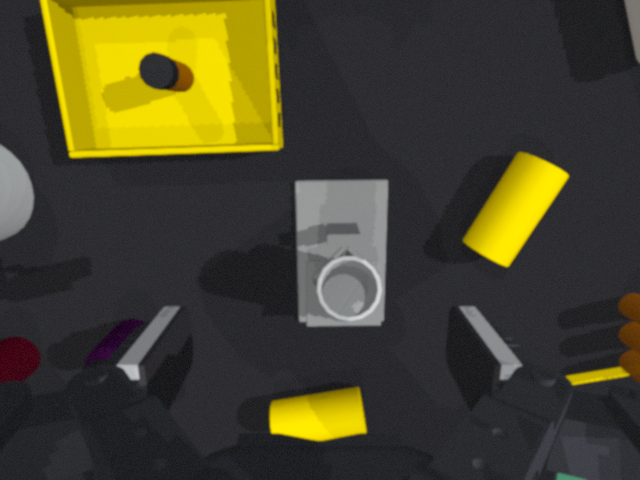

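The view shows the middle beaker's mouth centre at about (349,288). The cradle 1 base spans (296,180) to (382,325) and is square with the image, so the cradle yaw is −11°. The vial is upright in the basket. I'll tilt the tool by 27° and work out the approach.

Call:
play_rows(
  moves=[
    [[0,-0.2355,0,0,0,0,68],[0,-0.2355,0,0,0,0,68],[0,-0.2355,0,0,0,0,68],[0,-0.2355,0,0,0,0,68],[0,0,0,0,0,0,68]],
  ],
)

```text
time: 16.0
tool_pos: [0.5718, 0.2983, 0.2734]
tcp_rot: [0.258, 2.661, -0.069]
wrist_force: [-0.8, -0.6, -1.5]
width: 0.797
grip_force: 0.0
```

```bash
cat > e2.py <<'E'
from cyl import *
T,S,W=[dict(np.load(f)) for f in('top1.npz','scene1.npz','w4.npz')]
def rimpx(c,p3,r,a):
    """mouth centre: edge rays cast on tilted mouth plane through p3, circle fit"""
    g=cv2.cvtColor(c['image'],cv2.COLOR_RGB2GRAY); v,u=np.nonzero(cv2.Canny(g,60,150)); C=-c['R'].T@c['t']
    d=np.linalg.solve(c['K'],np.stack([u,v,np.ones(len(u))])).T@c['R']
    X=C+d*(((p3-C)@a)/(d@a))[:,None]; e1=np.cross(a,[0,1,0]);e1/=np.linalg.norm(e1);e2=np.cross(a,e1)
    Y=np.stack([(X-p3)@e1,(X-p3)@e2],1); q=np.zeros(2)
    for t in(.010,.006,.004,.0025,.0025):
        rr=np.hypot(*(Y-q).T); f=circ(Y[abs(rr-r)<t]); q=f[:2]
    m=p3+q[0]*e1+q[1]*e2; uv=c['K']@(c['R']@m+c['t']); return m,f[2],uv[:2]/uv[2]
def mouth(cs,p3,yaw,r):
    a=np.array([-.454*np.cos(yaw),-.454*np.sin(yaw),.891]); o=[]
    for n,c in cs:
        m,rr,uv=rimpx(c,np.array(p3),r,a); print(n,m.round(4),rr.round(4),uv.round(1)); o.append((c,*uv))
    print('tri',tri(o).round(4)); return a
def togo(tgt):
    s,R=st(); print(s['time'],s['tool_pos'].round(4),'R',R.round(3).tolist(),'dtool(0.1m)',(R.T@(np.array(tgt)-s['tool_pos'])*10).round(3))
if __name__=='__main__':
    a=mouth([('T',T),('S',S),('W',W)],(.630,.311,.1255),np.radians(-11),.024)
    m=np.array([.631,.310,.1255]); print(a); togo(m+.053*a)
E
python3 e2.py
```

```text
T [0.6309 0.3131 0.1257] 0.0248 [229.6 211.3]
S [0.6348 0.3099 0.128 ] 0.0246 [430.2 182.7]
W [0.6295 0.3112 0.1252] 0.0239 [349.1 286.7]
tri [0.6309 0.3127 0.124 ]
[-0.44565874  0.08662728  0.891     ]
16.0 [0.5718 0.2983 0.2734] R [[-0.875, 0.193, 0.443], [0.17, 0.981, -0.092], [-0.452, -0.005, -0.892]] dtool(0.1m) [0.171 0.234 1.041]
```

Call:
play_rows(
  moves=[
    [[0,0,0,0.085,0.125,0.1,68],[0,0,0,0.085,0.125,0.2,68],[0,0,0,0,0,0.35,68],[0,0,0,0,0,0.35,68],[0,0,0,0,0,0,68]],
  ],
)

```text
time: 16.42
tool_pos: [0.6099, 0.3153, 0.173]
tcp_rot: [0.263, 2.669, -0.073]
wrist_force: [-0.4, -0.6, -1.5]
width: 0.799
grip_force: 0.0
```

Call:
play_rows(
  moves=[
    [[0,0,0,0,0,0,68],[0,0,0,0,0,0,68]],
  ],
)

```text
time: 16.58
tool_pos: [0.6123, 0.319, 0.1821]
tcp_rot: [0.263, 2.659, -0.062]
wrist_force: [-0.3, -0.3, -0.1]
width: 0.793
grip_force: 0.0
```

```bash
cat > e3.py <<'E'
from e2 import *
a=np.array([-.4457,.0866,.891]); m=np.array([.6317,.3114,.1255]); togo(m-.027*a)
W=grab('wrist'); np.savez('w5.npz',**W); mouth([('W5',W)],(.6317,.3114,.1255),np.radians(-11),.024)
E
python3 e3.py
```

```text
16.5833 [0.6123 0.319  0.1821] R [[-0.874, 0.195, 0.446], [0.175, 0.981, -0.088], [-0.454, 0.001, -0.891]] dtool(0.1m) [ 0.074 -0.037  0.867]
W5 [0.6304 0.3111 0.1249] 0.0239 [313.2 245.9]
tri [0.6342 0.3103 0.1208]
```

Call:
play_rows(
  moves=[
    [[0,0,0,0.07,-0.04,0.1,68],[0,0,0,0,0,0.25,68],[0,0,0,0,0,0.25,68],[0,0,0,0,0,0.2,68],[0,0,0,0,0,0.06,68]],
  ],
)

```text
time: 17.05
tool_pos: [0.6417, 0.3083, 0.0983]
tcp_rot: [0.26, 2.662, -0.065]
wrist_force: [-0.9, -0.6, -1.0]
width: 0.795
grip_force: 0.0
```

Call:
play_rows(
  moves=[
    [[0,0,0,0,0,0,68],[0,0,0,0,0,0,68],[0,0,0,0,0,0,68]],
  ],
)

```text
time: 17.3
tool_pos: [0.6432, 0.3103, 0.1028]
tcp_rot: [0.26, 2.657, -0.06]
wrist_force: [0.4, -0.0, -0.4]
width: 0.801
grip_force: 0.0
```

```bash
python3 - <<'E'
from e2 import *
a=np.array([-.4457,.0866,.891]); m=np.array([.6312,.3113,.1255]); togo(m-.027*a); print(bot.read_state()['wrist_force'])
E
```

```text
17.3 [0.6432 0.3103 0.1028] R [[-0.873, 0.193, 0.447], [0.173, 0.981, -0.086], [-0.456, 0.002, -0.89]] dtool(0.1m) [ 0.003 -0.013  0.013]
[ 0.37601128 -0.0065576  -0.37350889]
```

Call:
play_rows(
  moves=[
    [[0,0,0,0,0,0,35],[0,0,0,0,0,0,35],[0,0,0,0,0,0,35],[0,0,0,0,0,0,35],[0,0,0,0,0,0,35]],
  ],
  newtons=50,
)

```text
time: 17.72
tool_pos: [0.6431, 0.3101, 0.1031]
tcp_rot: [0.26, 2.657, -0.061]
wrist_force: [-3.2, -0.9, 5.5]
width: 0.551
grip_force: 50.8
```

Call:
play_rows(
  moves=[
    [[0,0,0,0,0,0,35],[0,0,0,0,0,-0.1,35],[0,0,0,0,0,-0.2,35],[0,0,0,0,0,-0.25,35],[0,0,0,0,0,-0.25,35]],
  ],
)

```text
time: 18.13
tool_pos: [0.6064, 0.3167, 0.1731]
tcp_rot: [0.26, 2.66, -0.062]
wrist_force: [0.5, 0.6, -1.5]
width: 0.555
grip_force: 53.1
```

Call:
play_rows(
  moves=[
    [[0,0,0,0,0,-0.25,35],[0,0,0,0,0,-0.15,35],[0,0,0,0,0,0,35],[0,0,0,0,0,0,35]],
  ],
)

```text
time: 18.47
tool_pos: [0.5891, 0.3207, 0.2093]
tcp_rot: [0.259, 2.658, -0.059]
wrist_force: [0.1, 0.7, -1.0]
width: 0.552
grip_force: 53.1
```

Call:
play_rows(
  moves=[
    [[0,0.236,0,0,0,0,35],[0,0.236,0,0,0,0,35],[0,0.236,0,0,0,0,35],[0,0.236,0,0,0,0,35],[0,0,0,0,-0.1,0,35]],
  ],
)

```text
time: 18.88
tool_pos: [0.5905, 0.3096, 0.2043]
tcp_rot: [-0.309, -3.12, 0.0]
wrist_force: [1.4, 0.5, -1.1]
width: 0.549
grip_force: 53.1
```

Call:
play_rows(
  moves=[
    [[0,0,0,0,-0.3,0,35],[0,0,0,0,-0.38,0,35],[0,0,0,0.02,-0.38,0,35],[0,0,0,0.02,-0.38,0,35],[0,0,0,0.02,-0.38,0,35]],
  ],
)

```text
time: 19.3
tool_pos: [0.5441, 0.1305, 0.2054]
tcp_rot: [-0.305, -3.124, 0.003]
wrist_force: [-0.7, -0.0, -0.5]
width: 0.551
grip_force: 53.1
```

Call:
play_rows(
  moves=[
    [[0,0,0,0.02,-0.38,0,35],[0,0,0,0,-0.38,0,35],[0,0,0,0,-0.38,0,35],[0,0,0,0,-0.38,0,35],[0,0,0,0,-0.1,0,35]],
  ],
)

```text
time: 19.72
tool_pos: [0.51, -0.0304, 0.2057]
tcp_rot: [-0.31, -3.123, 0.006]
wrist_force: [-0.6, -0.3, -1.0]
width: 0.554
grip_force: 53.1
```

Call:
play_rows(
  moves=[
    [[0,0,0,0,0,0,35],[0,0,0,0,0,0,35],[0,0,0,0,0,0,35]],
  ],
)

```text
time: 19.97
tool_pos: [0.5123, -0.025, 0.2068]
tcp_rot: [-0.305, -3.125, -0.0]
wrist_force: [0.5, -0.1, -1.7]
width: 0.547
grip_force: 53.1
```

```bash
cat > e4.py <<'E'
from e2 import *
import sys
tag,h,r,H=sys.argv[1],float(sys.argv[2]),float(sys.argv[3]),float(sys.argv[4]) # held mouth above tcp, radius ; outer rim height
s,R=st(); p=s['tool_pos']; print(s['time'],p.round(4),R.round(3).tolist(),s['width'])
for n in('top','scene','wrist'):
    c=grab(n); np.savez(tag+n+'.npz',**c)
    if n!='top': save(c,tag+n+'.png')
    o=(.0515,-.027)
    print(n,'held rim',ell(c,p,p[2]+h,r))
    for nm,z,q in(('squat',.075,.034),('dish',.048,.052)): print('   ',nm,ell(c,(.512,-.027),z,q))
a=[cv2.resize(cv2.imread('pics/%s%s.png'%(tag,n)),(400,300)) for n in('wrist',)]
b=cv2.imread('pics/%sscene.png'%tag)[120:300,160:400]; cv2.imwrite('pics/%s.png'%tag,np.hstack(a+[cv2.resize(b,(400,300))]))
E
python3 e4.py n5 .027 .024 .075
```

```text
19.9667 [ 0.5123 -0.025   0.2068] [[-0.981, 0.193, -0.002], [0.193, 0.981, 0.0], [0.002, 0.0, -1.0]] 0.5471336020734835
top held rim (array([ 0.51363277, -0.01175847,  0.02383413]), 33)
    squat (array([ 0.50498437, -0.03095691,  0.03450257]), 32)
    dish (array([ 0.50953924, -0.02439627,  0.05246328]), 53)
scene held rim (array([ 0.51506253, -0.02614534,  0.02464984]), 62)
    squat (array([ 0.51259044, -0.02537744,  0.03489378]), 83)
    dish (array([ 0.51153704, -0.02615981,  0.05263596]), 108)
wrist held rim (array([ 0.50988386, -0.02528516,  0.02334947]), 571)
    squat (array([ 0.51386783, -0.02579757,  0.03404563]), 361)
    dish (array([ 0.51095528, -0.02735638,  0.05224251]), 533)
```

View pics/n5.png

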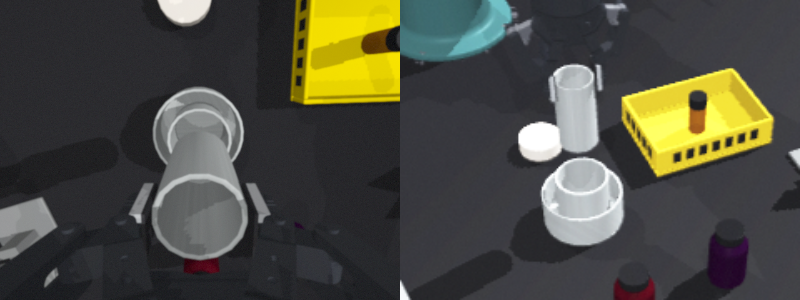

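The view shows the squat beaker seated in the dish and the middle beaker upright and centred above it. I'll lower it now.

Call:
play_rows(
  moves=[
    [[0,0,0,0,-0.007,0.1,35],[0,0,0,0,0,0.2,35],[0,0,0,0,0,0.25,35],[0,0,0,0,0,0.15,35],[0,0,0,0,0,0,35]],
  ],
)

```text
time: 20.53
tool_pos: [0.5091, -0.0254, 0.1327]
tcp_rot: [-0.303, -3.118, -0.0]
wrist_force: [-0.8, 1.1, -1.2]
width: 0.552
grip_force: 53.1
```

Call:
play_rows(
  moves=[
    [[0,0,0,0,0,0,35],[0,0,0,0,0,0,35]],
  ],
)

```text
time: 20.7
tool_pos: [0.5133, -0.0261, 0.1382]
tcp_rot: [0.304, 3.127, 0.0]
wrist_force: [-0.4, -0.1, -1.1]
width: 0.55
grip_force: 53.1
```

Call:
play_rows(
  moves=[
    [[0,0,0,0,0,0.08,35],[0,0,0,0,0,0.1,35],[0,0,0,0,0,0.1,35],[0,0,0,0,0,0.1,35],[0,0,0,0,0,0.06,35]],
  ],
)

```text
time: 21.12
tool_pos: [0.5114, -0.0263, 0.0917]
tcp_rot: [-0.305, -3.123, -0.0]
wrist_force: [-0.4, 0.2, -2.1]
width: 0.553
grip_force: 53.1
```

Call:
play_rows(
  moves=[
    [[0,0,0,0,0,0.05,35],[0,0,0,0,0,0.03,35],[0,0,0,0,0,0,35],[0,0,0,0,0,0,35],[0,0,0,0,0,0,35]],
  ],
)

```text
time: 21.53
tool_pos: [0.513, -0.0265, 0.086]
tcp_rot: [-0.306, -3.127, -0.0]
wrist_force: [-0.4, -0.8, -1.8]
width: 0.552
grip_force: 53.1
```

Call:
play_rows(
  moves=[
    [[0,0,0,0,0,0.03,35],[0,0,0,0,0,0.03,35],[0,0,0,0,0,0,35],[0,0,0,0,0,0,35]],
  ],
)

```text
time: 21.87
tool_pos: [0.5123, -0.0264, 0.0794]
tcp_rot: [-0.305, -3.125, -0.0]
wrist_force: [-0.0, -0.3, -0.6]
width: 0.547
grip_force: 53.1
```

Call:
play_rows(
  moves=[
    [[0,0,0,0,0,0.02,35],[0,0,0,0,0,0,35],[0,0,0,0,0,0,35],[0,0,0,0,0,0,35]],
  ],
)

```text
time: 22.2
tool_pos: [0.5125, -0.0264, 0.0776]
tcp_rot: [-0.305, -3.126, -0.0]
wrist_force: [-0.3, -0.7, -1.2]
width: 0.552
grip_force: 53.1
```

Call:
play_rows(
  moves=[
    [[0,0,0,0,0,0.015,35],[0,0,0,0,0,0,35],[0,0,0,0,0,0,35],[0,0,0,0,0,0,35]],
  ],
)

```text
time: 22.53
tool_pos: [0.5131, -0.0264, 0.0772]
tcp_rot: [0.306, 3.127, 0.0]
wrist_force: [-2.5, -0.4, 4.9]
width: 0.553
grip_force: 53.7
```

```bash
python3 - <<'E'
from tri import *
for i in range(2):
    c=grab('scene'); s,R=st(); print(s['tool_pos'].round(4),s['wrist_force'].round(1))
w=grab('wrist'); t=grab('top')
for n,k in(('S',c),('W',w)): print(n,[(z,topcirc(k,(.5125,-.0262),.03)) for z in(.1,)],'squat',ell(k,(.5125,-.0262),.075,.034),'mid',ell(k,(.5125,-.0262),.102,.024))
E
```

```text
[ 0.5131 -0.0264  0.0772] [-1.6  0.5  4.5]
[ 0.5131 -0.0265  0.0772] [-2.4  0.2  4.8]
S [(0.1, (np.float64(0.4672926372287937), array([ 0.51148929, -0.02656935,  0.01797136]), 324))] squat (array([ 0.50909697, -0.02263404,  0.03370215]), 57) mid (array([ 0.51255642, -0.02517166,  0.0239244 ]), 61)
W [(0.1, (np.float64(0.16892940885210797), array([ 0.59299865, -0.04324565,  0.10218938]), 2668))] squat (array([ 0.51572183, -0.02715978,  0.03461971]), 737) mid (array([ 0.51091878, -0.02705121,  0.02349992]), 665)
```

Call:
play_rows(
  moves=[
    [[0,0,0,0,0,0,75],[0,0,0,0,0,0,75],[0,0,0,0,0,0,75],[0,0,0,0,0,-0.1,75],[0,0,0,0,0,-0.25,75]],
  ],
)

```text
time: 23.15
tool_pos: [0.5091, -0.0261, 0.1081]
tcp_rot: [-0.305, -3.118, -0.0]
wrist_force: [-0.2, -0.2, 0.1]
width: 0.878
grip_force: 0.0
```

Call:
play_rows(
  moves=[
    [[0,0,0,0,0,-0.4,75],[0,0,0,0,0,-0.4,75],[0,0,0,0,0,-0.4,75],[0,0,0,0,0,-0.4,75],[0,0,0,0,0,-0.2,75]],
  ],
)

```text
time: 23.57
tool_pos: [0.5148, -0.0266, 0.2981]
tcp_rot: [0.305, 3.119, 0.0]
wrist_force: [1.0, -0.3, 1.5]
width: 0.882
grip_force: 0.0
```

Call:
play_rows(
  moves=[
    [[0,0,-0.19,0,0,0,55],[0,0,-0.19,0,0,0,55],[0,0,-0.19,0,0,0,55],[0,0,0,0,-0.25,0,55],[0,0,0,0,-0.38,0,55]],
  ],
)

```text
time: 23.98
tool_pos: [0.5184, -0.0874, 0.2921]
tcp_rot: [-0.149, 3.138, 0.002]
wrist_force: [0.5, 0.3, 0.3]
width: 0.644
grip_force: 0.0
```

Call:
play_rows(
  moves=[
    [[0,0,0,0,-0.38,0,55],[0,0,0,0,-0.38,0,55],[0,0,0,0,-0.38,0,55],[0,0,0,0,-0.38,0,55],[0,0,0,0,-0.38,0,55]],
  ],
)

```text
time: 24.4
tool_pos: [0.5353, -0.2802, 0.2918]
tcp_rot: [0.141, -3.138, -0.0]
wrist_force: [0.5, 0.1, -0.3]
width: 0.643
grip_force: 0.0
```

Call:
play_rows(
  moves=[
    [[0,0,0,0,-0.35,0,55],[0,0,0,0,0,0,55],[0,0,0,0,0,0,55],[0,0,0,0,0,0,55]],
  ],
)

```text
time: 24.73
tool_pos: [0.5384, -0.313, 0.2911]
tcp_rot: [0.14, -3.137, -0.002]
wrist_force: [-0.9, 0.3, -0.1]
width: 0.647
grip_force: 0.0
```

```bash
python3 - <<'E'
from e2 import *
T,S=[dict(np.load(f)) for f in('top1.npz','scene1.npz')]
W=grab('wrist'); np.savez('w6.npz',**W); save(W,'w6.png'); s,R=st(); print(s['q'].round(2))
try: print(beaker(W,(.628,-.2996),.096,.0145,.12))
except Exception as e: print(e)
a=mouth([('T',T),('S',S),('W',W)],(.608,-.3015,.141),np.radians(5.3),.0145); togo([.608,-.3015,.141])
n=grab('scene')
print('mid now',ell(n,(.5125,-.026),.102,.024),'squat',ell(n,(.5125,-.026),.075,.034),topcirc(n,(.5125,-.026),.03))
E
```

```text
[-0.57  0.14  1.65  0.    1.36 -2.23]
(array([ 0.6312, -0.3046, -0.0635,  0.4907]), array([-3.6, 28.1]), 485, 0.001, 'end h', array([0.0478, 0.0483]))
T [ 0.6074 -0.2992  0.1408] 0.0154 [480.  225.7]
S [ 0.6112 -0.3049  0.1425] 0.0151 [150.6 291.8]
W [ 0.6065 -0.3034  0.1401] 0.0147 [325.  311.2]
tri [ 0.6076 -0.3028  0.137 ]
24.7833 [ 0.5386 -0.3124  0.2913] R [[-0.996, -0.09, -0.001], [-0.09, 0.996, 0.001], [0.001, 0.001, -1.0]] dtool(0.1m) [-0.703  0.045  1.502]
mid now (array([ 0.51400589, -0.02644023,  0.02492436]), 63) squat (array([ 0.50901406, -0.02574749,  0.03395169]), 64) (np.float64(0.10488518043248216), array([ 0.51537016, -0.02754306,  0.0224158 ]), 96)
```

View pics/w6.png

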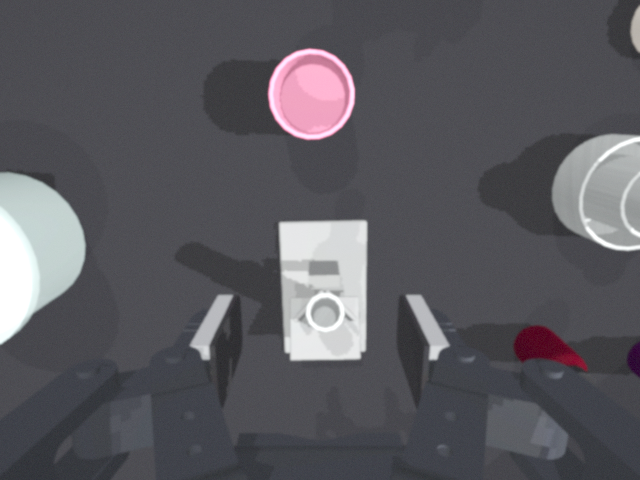

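The view shows the slim beaker's mouth at (325,311) and the cradle 2 base centred near (324,286), almost square with the image. I'll check that joint 6 stays in range during the tilt.

```bash
python3 - <<'E'
from cyl import *
s,R=st(); q=s['q']
def mod(q): return (Ro.from_euler('z',q[0])*Ro.from_euler('y',q[1]+q[2])*Ro.from_euler('z',q[3])*Ro.from_euler('y',q[4])*Ro.from_euler('z',q[5]+np.pi/2))
print((mod(q).inv()*Ro.from_matrix(R)).magnitude(), q[:5].round(2))
for rt in (0,.09*0):
  Rt=R@Ro.from_rotvec([0,-.471,0]).as_matrix()
  for q1,A in((q[0],q[1]+q[2]),(-.446,1.7),(-.446,1.9),(-.446,2.1),(-.52,1.8)):
    M=Ro.from_euler('y',-A)*Ro.from_euler('z',-q1)*Ro.from_matrix(Rt)*Ro.from_euler('z',-np.pi/2)
    print(q1,A,M.as_euler('ZYZ').round(3))
E
```

```text
5.204631336184115e-16 [-0.57  0.14  1.65  0.    1.36]
-0.565110776443044 1.7820473980498712 [ 0.335  1.003 -2.357]
-0.446 1.7 [ 0.272  1.047 -2.197]
-0.446 1.9 [ 0.313  0.855 -2.268]
-0.446 2.1 [ 0.385  0.667 -2.367]
-0.52 1.8 [ 0.321  0.972 -2.314]
-0.565110776443044 1.7820473980498712 [ 0.335  1.003 -2.357]
-0.446 1.7 [ 0.272  1.047 -2.197]
-0.446 1.9 [ 0.313  0.855 -2.268]
-0.446 2.1 [ 0.385  0.667 -2.367]
-0.52 1.8 [ 0.321  0.972 -2.314]
```

Call:
play_rows(
  moves=[
    [[0,-0.2355,0,0,0,0,55],[0,-0.2355,0,0,0,0,55],[0,-0.2355,0,0,0,0,55],[0,-0.2355,0,0,0,0,55],[0,0,0,0,0,0,55]],
  ],
)

```text
time: 25.25
tool_pos: [0.5395, -0.3048, 0.2909]
tcp_rot: [-0.099, 2.681, 0.027]
wrist_force: [-0.9, 0.5, -1.5]
width: 0.641
grip_force: 0.0
```

```bash
cat > e6.py <<'E'
from e2 import *
y=np.radians(5.5); a=np.array([-.454*np.cos(y),-.454*np.sin(y),.891]); m=np.array([.6085,-.3025,.141]); print(a.round(3)); togo(m-.024*a)
W=grab('wrist'); mouth([('W',W)],m,y,.0145)
E
python3 e6.py
```

```text
[-0.452 -0.044  0.891]
25.25 [ 0.5395 -0.3048  0.2909] R [[-0.894, -0.075, 0.442], [-0.066, 0.997, 0.036], [-0.443, 0.003, -0.897]] dtool(0.1m) [ 0.043 -0.031  1.889]
W [ 0.6041 -0.304   0.1387] 0.0144 [314.4 203.2]Traceback (most recent call last):
  File "e6.py", line 3, in <module>
    W=grab('wrist'); mouth([('W',W)],m,y,.0145)
                     ~~~~~^^^^^^^^^^^^^^^^^^^^^
  File "e2.py", line 16, in mouth
    print('tri',tri(o).round(4)); return a
                ~~~^^^
  File "tri.py", line 8, in tri
    return np.linalg.solve(A,b)
           ~~~~~~~~~~~~~~~^^^^^
    r = gufunc(a, b, signature=signature)
    raise LinAlgError("Singular matrix")
numpy.linalg.LinAlgError: Singular matrix
```

Call:
play_rows(
  moves=[
    [[0,0,0,0.04,-0.03,0.2,55],[0,0,0,0,0,0.35,55],[0,0,0,0,0,0.35,55],[0,0,0,0,0,0.3,55],[0,0,0,0,0,0,55]],
  ],
)

```text
time: 25.72
tool_pos: [0.5957, -0.3002, 0.1801]
tcp_rot: [-0.103, 2.698, 0.022]
wrist_force: [-1.2, 1.2, -1.4]
width: 0.644
grip_force: 0.0
```

Call:
play_rows(
  moves=[
    [[0,0,0,0,0,0,55],[0,0,0,0,0,0,55]],
  ],
)

```text
time: 25.88
tool_pos: [0.5973, -0.3039, 0.1884]
tcp_rot: [-0.099, 2.688, 0.012]
wrist_force: [0.0, -0.4, 0.9]
width: 0.642
grip_force: 0.0
```

```bash
sed -i "s/    print('tri'.*/    return a/" e2.py; python3 e6.py
```

```text
[-0.452 -0.044  0.891]
25.8833 [ 0.5973 -0.3039  0.1884] R [[-0.897, -0.072, 0.436], [-0.068, 0.997, 0.025], [-0.436, -0.007, -0.9]] dtool(0.1m) [0.101 0.013 0.716]
W [ 0.6019 -0.3018  0.1377] 0.0152 [325.7 235.1]
```

Call:
play_rows(
  moves=[
    [[0,-0.036,0,0.08,0.01,0.1,55],[0,0,0,0,0,0.2,55],[0,0,0,0,0,0.2,55],[0,0,0,0,0,0.1,55],[0,0,0,0,0,0,55]],
  ],
)

```text
time: 26.35
tool_pos: [0.6198, -0.2963, 0.1331]
tcp_rot: [-0.079, 2.687, 0.003]
wrist_force: [0.0, 0.7, -0.4]
width: 0.644
grip_force: 0.0
```

Call:
play_rows(
  moves=[
    [[0,0,0,0,0,0,55],[0,0,0,0,0,0,55],[0,0,0,0,0,0,55]],
  ],
)

```text
time: 26.6
tool_pos: [0.6202, -0.2975, 0.1354]
tcp_rot: [-0.078, 2.684, -0.0]
wrist_force: [-0.0, -0.0, 0.2]
width: 0.644
grip_force: 0.0
```

```bash
python3 e6.py; python3 - <<'E'
from h import *
c=grab('wrist'); save(c,'w7.png'); d=grab('scene')
a=cv2.resize(c['image'][60:420,80:560],(400,300)); b=cv2.resize(d['image'][240:390,80:280],(400,300)); cv2.imwrite('pics/w7b.png',np.hstack([a,b])[:,:,::-1])
E
```

```text
[-0.452 -0.044  0.891]
26.6 [ 0.6202 -0.2975  0.1354] R [[-0.896, -0.055, 0.44], [-0.055, 0.998, 0.013], [-0.44, -0.013, -0.898]] dtool(0.1m) [ 0.08  -0.037  0.138]
W [ 0.6058 -0.3035  0.1396] 0.0141 [305.9 299.5]
```

View pics/w7b.png

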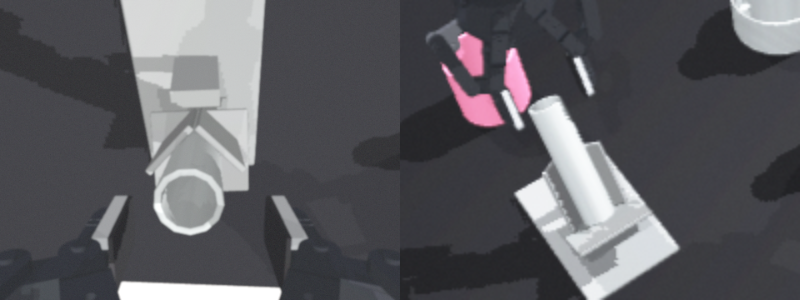

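The view shows the mouth slightly to the left of the middle between the pads, by about 4 mm, and the tool is about 2° off. I'll compute an exact correction.

```bash
cat > e7.py <<'E'
from e2 import *
s,R=st(); print('q',s['q'].round(3))
y=np.radians(5.5); z=np.array([.454*np.cos(y),.454*np.sin(y),-.891]); yy=np.array([-np.sin(y),np.cos(y),0]); D=np.stack([np.cross(yy,z),yy,z],1)
print('rot units',(Ro.from_matrix(R.T@D).as_rotvec()/.5).round(3)); m=np.array([.6075,-.3028,.141]); togo(m+.024*z)
E
python3 e7.py
```

```text
q [-0.618  0.161  1.988  0.442  0.67  -2.551]
rot units [-0.058 -0.033 -0.062]
26.75 [ 0.6199 -0.2971  0.1346] R [[-0.897, -0.055, 0.44], [-0.055, 0.998, 0.013], [-0.44, -0.012, -0.898]] dtool(0.1m) [ 0.082 -0.044  0.127]
```

Joint 6 has hit its limit at −2.55. I'll back off and use the half-turned grasp, which gives the same grip with joint 6 mid-range.

Call:
play_rows(
  moves=[
    [[0,0,0,0,0,-0.2,55],[0,0,0,0,0,-0.3,55],[0,0,0,0,0,-0.3,55],[0,0,0.2417,0,0,0,55],[0,0,0.2417,0,0,0,55]],
  ],
)

```text
time: 27.17
tool_pos: [0.5854, -0.2992, 0.2095]
tcp_rot: [0.254, 2.673, 0.074]
wrist_force: [-1.2, 0.8, 1.1]
width: 0.647
grip_force: 0.0
```

Call:
play_rows(
  moves=[
    [[0,0,0.2417,0,0,0,55],[0,0,0.2417,0,0,0,55],[0,0,0.2417,0,0,0,55],[0,0,0.2417,0,0,0,55],[0,0,0.2417,0,0,0,55]],
  ],
)

```text
time: 27.58
tool_pos: [0.5845, -0.2979, 0.2058]
tcp_rot: [1.05, 2.505, 0.261]
wrist_force: [0.1, -0.8, 1.1]
width: 0.641
grip_force: 0.0
```

Call:
play_rows(
  moves=[
    [[0,0,0.2417,0,0,0,55],[0,0,0.2417,0,0,0,55],[0,0,0.2417,0,0,0,55],[0,0,0.2417,0,0,0,55],[0,0,0.2417,0,0,0,55]],
  ],
)

```text
time: 28.0
tool_pos: [0.5845, -0.2979, 0.2058]
tcp_rot: [1.784, 2.121, 0.428]
wrist_force: [0.8, 0.1, -0.2]
width: 0.648
grip_force: 0.0
```

Call:
play_rows(
  moves=[
    [[0,0,0.2417,0,0,0,55],[0,0,0.2417,0,0,0,55],[0,0,0.2417,0,0,0,55],[0,0,0.2417,0,0,0,55],[0,0,0.2417,0,0,0,55]],
  ],
)

```text
time: 28.42
tool_pos: [0.5845, -0.2979, 0.2058]
tcp_rot: [2.404, 1.539, 0.567]
wrist_force: [-0.1, -0.3, 0.3]
width: 0.643
grip_force: 0.0
```

Call:
play_rows(
  moves=[
    [[0,0,0.2417,0,0,0,55],[0,0,0.2417,0,0,0,55],[0,0,0.2417,0,0,0,55],[0,0,0.2417,0,0,0,55],[0,0,0.2417,0,0,0,55]],
  ],
)

```text
time: 28.83
tool_pos: [0.5845, -0.2979, 0.2058]
tcp_rot: [2.857, 0.783, 0.666]
wrist_force: [0.0, -0.4, 1.0]
width: 0.645
grip_force: 0.0
```

Call:
play_rows(
  moves=[
    [[0,0,0.2417,0,0,0,55],[0,0,0.2417,0,0,0,55],[0,0,0.2417,0,0,0,55],[0,0,0.2417,0,0,0,55],[0,0,0,0,0,0,55]],
  ],
)

```text
time: 29.25
tool_pos: [0.5845, -0.2979, 0.2057]
tcp_rot: [-3.058, -0.083, -0.707]
wrist_force: [0.4, 0.7, -0.1]
width: 0.639
grip_force: 0.0
```

```bash
sed -i 's/yy=np.array(\[-np.sin(y),np.cos(y),0\])/yy=-np.array([-np.sin(y),np.cos(y),0])/' e7.py; python3 e7.py
```

```text
q [-0.658  0.032  1.984  0.398  0.805  0.627]
rot units [ 0.057  0.034 -0.07 ]
29.25 [ 0.5845 -0.2979  0.2057] R [[0.897, 0.052, 0.439], [0.051, -0.999, 0.014], [0.439, 0.01, -0.899]] dtool(0.1m) [-0.076  0.048  0.922]
```

Call:
play_rows(
  moves=[
    [[0.057,0.034,-0.07,-0.07,0.04,0.1,55],[0,0,0,0,0,0.15,55],[0,0,0,0,0,0.15,55],[0,0,0,0,0,0,55],[0,0,0,0,0,0,55]],
  ],
)

```text
time: 29.67
tool_pos: [0.5959, -0.3002, 0.1657]
tcp_rot: [-3.03, -0.154, -0.724]
wrist_force: [-0.5, -0.3, 0.7]
width: 0.645
grip_force: 0.0
```

```bash
python3 e7.py;  python3 - <<'E'
from e2 import *
T,S=[dict(np.load(f)) for f in('top1.npz','scene1.npz')]
W6=dict(np.load('w6.npz')); W=grab('wrist'); save(W,'w8.png'); y=np.radians(5.5)
mouth([('W',W)],(.6075,-.3028,.141),y,.0145); print(beaker(W,(.628,-.3),.096,.0145,.12))
E
```

```text
q [-0.669  0.101  1.996  0.477  0.754  0.497]
rot units [-0.004  0.004  0.01 ]
29.6667 [ 0.5959 -0.3002  0.1657] R [[0.887, 0.101, 0.45], [0.09, -0.995, 0.045], [0.452, 0.001, -0.892]] dtool(0.1m) [-0.01   0.038  0.511]
W [ 0.6081 -0.3038  0.1413] 0.0138 [328.5 282.4]
(array([ 0.6295, -0.3007,  0.1241,  0.4658]), array([ 7.1, 26.7]), 4939, 0.0017, 'end h', array([0.046 , 0.0465]))
```

Call:
play_rows(
  moves=[
    [[0,0,0,-0.005,0.043,0.06,55],[0,0,0,0,0,0.15,55],[0,0,0,0,0,0.15,55],[0,0,0,0,0,0.15,55],[0,0,0,0,0,0,55]],
  ],
)

```text
time: 30.13
tool_pos: [0.6187, -0.3015, 0.1175]
tcp_rot: [-3.028, -0.151, -0.721]
wrist_force: [-1.0, 1.2, -0.3]
width: 0.647
grip_force: 0.0
```

Call:
play_rows(
  moves=[
    [[0,0,0,0,0,0,55],[0,0,0,0,0,0,55]],
  ],
)

```text
time: 30.3
tool_pos: [0.6196, -0.3029, 0.1212]
tcp_rot: [-3.03, -0.151, -0.727]
wrist_force: [-0.7, 0.1, -0.0]
width: 0.642
grip_force: 0.0
```

```bash
sed -i 's/\[.6075,-.3028,.141\]/[.608,-.3035,.141]/' e7.py; python3 e7.py
```

```text
q [-0.647  0.189  1.988  0.515  0.673  0.465]
rot units [-0.001  0.001  0.007]
30.3 [ 0.6196 -0.3029  0.1212] R [[0.887, 0.099, 0.452], [0.089, -0.995, 0.044], [0.454, 0.001, -0.891]] dtool(0.1m) [-0.014 -0.005  0.011]
```

Call:
play_rows(
  moves=[
    [[0,0,0,-0.01,0,0.01,55],[0,0,0,0,0,0,15],[0,0,0,0,0,0,15],[0,0,0,0,0,0,15],[0,0,0,0,0,0,15]],
  ],
  newtons=45,
)

```text
time: 30.72
tool_pos: [0.6191, -0.3023, 0.1206]
tcp_rot: [-3.029, -0.151, -0.727]
wrist_force: [-3.1, 3.1, 6.1]
width: 0.316
grip_force: 44.5
```

Call:
play_rows(
  moves=[
    [[0,0,0,0,0,0,15],[0,0,0,0,0,0,15],[0,0,0,0,0,-0.1,15],[0,0,0,0,0,-0.2,15],[0,0,0,0,0,-0.25,15]],
  ],
)

```text
time: 31.13
tool_pos: [0.5936, -0.3052, 0.1678]
tcp_rot: [-3.03, -0.15, -0.724]
wrist_force: [1.8, -0.3, -0.2]
width: 0.312
grip_force: 45.0
```

Call:
play_rows(
  moves=[
    [[0,0,0,0,0,-0.25,15],[0,0,0,0,0,-0.25,15],[0,0,0,0,0,-0.15,15],[0,0,0,0,0,0,15],[0,0,0,0,0,0,15]],
  ],
)

```text
time: 31.55
tool_pos: [0.5649, -0.3089, 0.2279]
tcp_rot: [-3.032, -0.15, -0.73]
wrist_force: [-0.2, -0.3, -0.8]
width: 0.312
grip_force: 45.2
```

Call:
play_rows(
  moves=[
    [[0,-0.2355,0,0,0,0,15],[0,-0.2355,0,0,0,0,15],[0,-0.2355,0,0,0,0,15],[0,-0.2355,0,0,0,0,15],[0,0,0,0,0,0,15]],
  ],
)

```text
time: 31.97
tool_pos: [0.5679, -0.3069, 0.2237]
tcp_rot: [-3.137, -0.161, 0.008]
wrist_force: [1.3, 0.3, -1.2]
width: 0.314
grip_force: 45.2
```

```bash
python3 - <<'E'
from e2 import *
s,R=st(); print(s['q'].round(3),s['width'],'up rot',(Ro.from_matrix(R.T@np.array([[R[0,0],R[0,1],0],[R[1,0],R[1,1],0],[0,0,-1]])).as_rotvec()/.5).round(3)); togo([.5125,-.0262,.25])
E
```

```text
[-0.532  0.217  1.676 -0.003  1.253  0.937] 0.31425073994182623 up rot [-0.001  0.011 -0.   ]
31.9667 [ 0.5679 -0.3069  0.2237] R [[0.995, 0.102, -0.005], [0.102, -0.995, -0.0], [-0.005, -0.0, -1.0]] dtool(0.1m) [-0.266 -2.849 -0.261]
```

Call:
play_rows(
  moves=[
    [[0,0.011,0,0,-0.1,-0.1,15],[0,0,0,-0.04,-0.3,-0.1,15],[0,0,0,-0.04,-0.36,-0.06,15],[0,0,0,-0.04,-0.36,0,15],[0,0,0,-0.04,-0.36,0,15]],
  ],
)

```text
time: 32.38
tool_pos: [0.5326, -0.1607, 0.2524]
tcp_rot: [-3.137, -0.153, -0.012]
wrist_force: [0.0, 0.8, -0.6]
width: 0.317
grip_force: 45.2
```

Call:
play_rows(
  moves=[
    [[0,0,0,-0.04,-0.36,0,15],[0,0,0,-0.04,-0.36,0,15],[0,0,0,-0.02,-0.35,0,15],[0,0,0,0,-0.3,0,15],[0,0,0,0,0,0,15]],
  ],
)

```text
time: 32.8
tool_pos: [0.5081, -0.0221, 0.2516]
tcp_rot: [-3.134, -0.16, -0.01]
wrist_force: [-0.2, -1.1, -0.6]
width: 0.318
grip_force: 45.3
```

Call:
play_rows(
  moves=[
    [[0,0,0,0,0,0,15],[0,0,0,0,0,0,15],[0,0,0,0,0,0,15]],
  ],
)

```text
time: 33.05
tool_pos: [0.5102, -0.0279, 0.252]
tcp_rot: [3.137, 0.153, 0.009]
wrist_force: [-0.9, -0.8, -0.8]
width: 0.31
grip_force: 45.3
```

```bash
cat > e8.py <<'E'
from e2 import *
import sys
tag=sys.argv[1]; s,R=st(); p=s['tool_pos']; print(s['time'],p.round(4),R.round(3).tolist(),s['width'])
for n in('scene','wrist'):
    c=grab(n); np.savez(tag+n+'.npz',**c); save(c,tag+n+'.png')
    print(n,'held rim',ell(c,p,p[2]+.0235,.0145))
    for nm,z,q in(('mid in',.102,.021),('mid out',.102,.024),('squat',.075,.034)): print('   ',nm,ell(c,(.5127,-.0262),z,q))
b=cv2.imread('pics/%sscene.png'%tag)[105:285,160:400]; cv2.imwrite('pics/%s.png'%tag,np.hstack([cv2.resize(cv2.imread('pics/%swrist.png'%tag),(400,300)),cv2.resize(b,(400,300))]))
E
python3 e8.py n9
```

```text
33.05 [ 0.5102 -0.0279  0.252 ] [[0.995, 0.098, 0.006], [0.098, -0.995, -0.0], [0.006, 0.001, -1.0]] 0.3104987820044675
scene held rim (array([ 0.51471579, -0.02594818,  0.0149722 ]), 35)
    mid in (array([ 0.51032267, -0.025396  ,  0.02193578]), 53)
    mid out (array([ 0.51372115, -0.02641004,  0.02485181]), 58)
    squat (array([ 0.51105317, -0.02608943,  0.03435422]), 58)
wrist held rim (array([ 0.51179109, -0.02737186,  0.01439096]), 471)
    mid in (array([ 0.51075045, -0.02718639,  0.02133704]), 186)
    mid out (array([ 0.50982767, -0.02730261,  0.02426423]), 313)
    squat (array([ 0.50974158, -0.02587276,  0.03379858]), 362)
```

View pics/n9.png

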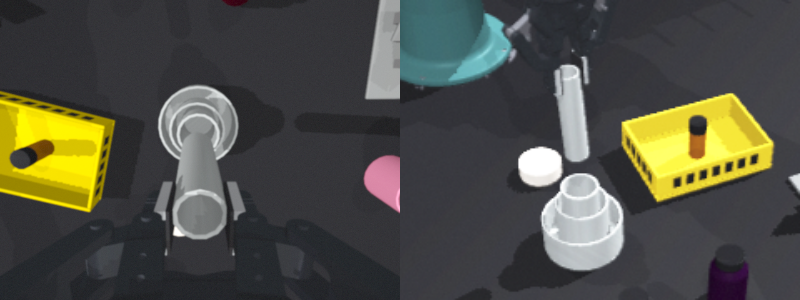

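The view shows the vial upright, the nest in place, and the slim beaker held above it but seeming to lean a little. I'll measure its axis.

```bash
cat > ax.py <<'E'
from e2 import *
def axis(c,p,r,z0,z1):
    w=cloud(c).reshape(-1,3); w=w[(w[:,2]>z0)&(w[:,2]<z1)&(np.hypot(w[:,0]-p[0],w[:,1]-p[1])<.035)]; zm=(z0+z1)/2
    x=np.array([p[0],p[1],0,0])
    def f(x,P): a=np.array([x[2],x[3],1]);a/=np.linalg.norm(a); return np.linalg.norm(np.cross(P-[x[0],x[1],zm],a),axis=1)-r
    for t in(.015,.006,.004,.003):
        k=abs(f(x,w))<t; x=least_squares(f,x,args=(w[k],),loss='soft_l1',f_scale=.001).x
    return x.round(4),int(k.sum())
E
python3 - <<'E'
from ax import *
S,W=[dict(np.load('n9%s.npz'%n)) for n in('scene','wrist')]
T=grab('top')
for n,c in(('S',S),('W',W),('T',T)):
    try: print(n,axis(c,(.512,-.027),.0145,.165,.235))
    except Exception as e: print(n,e)
S5=dict(np.load('n5scene.npz')); print('mid ref',axis(S5,(.5123,-.025),.024,.145,.2))
print('vial',axis(S,(.4525,.196),.013,.012,.045), 'mid nested',axis(S,(.5125,-.026),.024,.08,.1))
E
```

```text
S (array([ 0.5119, -0.0273, -0.026 , -0.0207]), 413)
W (array([ 0.5102, -0.0279, -0.0243, -0.0175]), 2481)
T (array([ 0.512, -0.027,  0.   ,  0.   ]), 0)
mid ref (array([ 0.5126, -0.0254, -0.0077,  0.0024]), 493)
vial (array([ 0.4512,  0.196 ,  0.0061, -0.0135]), 105) mid nested (array([ 0.5153, -0.028 ,  0.0219, -0.0095]), 242)
```

Call:
play_rows(
  moves=[
    [[-0.033,-0.053,0,0.032,-0.016,0,15],[0,0,0,0,0,0.1,15],[0,0,0,0,0,0.1,15],[0,0,0,0,0,0.1,15],[0,0,0,0,0,0,15]],
  ],
)

```text
time: 33.62
tool_pos: [0.511, -0.0255, 0.2182]
tcp_rot: [3.12, 0.155, -0.042]
wrist_force: [-0.6, 0.5, -0.9]
width: 0.312
grip_force: 45.2
```

Call:
play_rows(
  moves=[
    [[0,0,0,0,0,0,15],[0,0,0,0,0,0,15]],
  ],
)

```text
time: 33.78
tool_pos: [0.513, -0.0256, 0.2217]
tcp_rot: [3.119, 0.154, -0.033]
wrist_force: [0.2, 0.1, -1.0]
width: 0.312
grip_force: 45.2
```

```bash
python3 e8.py n10;python3 - <<'E'
from ax import *
for n in('scene','wrist'): 
    c=dict(np.load('n10%s.npz'%n)); print(n,axis(c,(.5125,-.0265),.0145,.14,.205)); print(axis(c,(.5125,-.0265),.024,.08,.1))
E
```

```text
33.7833 [ 0.513  -0.0256  0.2217] [[0.995, 0.099, -0.02], [0.098, -0.995, -0.019], [-0.022, 0.017, -1.0]] 0.31235319277883544
scene held rim (array([ 0.51779757, -0.02455844,  0.01481778]), 42)
    mid in (array([ 0.51042106, -0.02601763,  0.02205145]), 44)
    mid out (array([ 0.51018012, -0.02558927,  0.02351273]), 44)
    squat (array([ 0.51098898, -0.02600279,  0.03435303]), 61)
wrist held rim (array([ 0.51422558, -0.0249033 ,  0.01412169]), 549)
    mid in (array([ 0.51118177, -0.02659995,  0.02121891]), 250)
    mid out (array([ 0.51039947, -0.02652094,  0.02403472]), 360)
    squat (array([ 0.50977597, -0.02583164,  0.03361537]), 415)
scene (array([ 0.5135, -0.0262, -0.0075,  0.001 ]), 358)
(array([ 5.15e-01, -2.74e-02,  3.00e-04,  2.91e-02]), 231)
wrist (array([ 5.118e-01, -2.650e-02,  4.000e-04,  2.400e-03]), 2376)
(array([ 0.5117, -0.0268, -0.0031,  0.012 ]), 386)
```

Call:
play_rows(
  moves=[
    [[0,0,0,0.002,-0.002,0.1,15],[0,0,0,0.002,-0.002,0.1,15],[0,0,0,0.003,-0.001,0.1,15],[0,0,0,0,0,0,15],[0,0,0,0,0,0,15]],
  ],
)

```text
time: 34.3
tool_pos: [0.5122, -0.0256, 0.1905]
tcp_rot: [3.119, 0.154, -0.037]
wrist_force: [-0.7, -0.6, -0.7]
width: 0.314
grip_force: 45.2
```

Call:
play_rows(
  moves=[
    [[0,0,0,0.002,-0.002,0.1,15],[0,0,0,0.002,-0.002,0.1,15],[0,0,0,0.003,-0.001,0.1,15],[0,0,0,0,0,0,15],[0,0,0,0,0,0,15]],
  ],
)

```text
time: 34.72
tool_pos: [0.5124, -0.0256, 0.1607]
tcp_rot: [3.119, 0.154, -0.036]
wrist_force: [-0.3, -0.0, -1.5]
width: 0.312
grip_force: 45.2
```

Call:
play_rows(
  moves=[
    [[0,0,0,0,0,0,15],[0,0,0,0,0,0,15]],
  ],
)

```text
time: 34.88
tool_pos: [0.5138, -0.0257, 0.1626]
tcp_rot: [3.119, 0.154, -0.03]
wrist_force: [-0.1, -0.0, -0.6]
width: 0.311
grip_force: 45.2
```

Inside without contact; continuing to about 0.12, then fine steps.

Call:
play_rows(
  moves=[
    [[0,0,0,0.002,-0.002,0.1,15],[0,0,0,0.002,-0.002,0.1,15],[0,0,0,0.002,-0.001,0.1,15],[0,0,0,0.002,-0.001,0.1,15],[0,0,0,0,0,0,15]],
  ],
)

```text
time: 35.3
tool_pos: [0.5109, -0.0256, 0.1187]
tcp_rot: [3.12, 0.154, -0.041]
wrist_force: [-0.7, -1.0, -0.4]
width: 0.313
grip_force: 45.2
```

Call:
play_rows(
  moves=[
    [[0,0,0,0,0,0,15],[0,0,0,0,0,0,15],[0,0,0,0.001,-0.001,0.05,15],[0,0,0,0,0,0,15],[0,0,0,0,0,0,15]],
  ],
)

```text
time: 35.72
tool_pos: [0.5133, -0.0258, 0.1171]
tcp_rot: [3.119, 0.154, -0.032]
wrist_force: [0.9, -0.5, 0.4]
width: 0.312
grip_force: 45.2
```

Call:
play_rows(
  moves=[
    [[0,0,0,0,0,0.03,15],[0,0,0,0,0,0.02,15],[0,0,0,0,0,0,15],[0,0,0,0,0,0,15],[0,0,0,0,0,0,15]],
  ],
)

```text
time: 36.13
tool_pos: [0.5132, -0.0259, 0.1121]
tcp_rot: [3.119, 0.154, -0.032]
wrist_force: [-0.2, -0.3, -0.8]
width: 0.316
grip_force: 45.2
```

Call:
play_rows(
  moves=[
    [[0,0,0,0.001,0,0.03,15],[0,0,0,0,0,0.01,15],[0,0,0,0,0,0,15],[0,0,0,0,0,0,15]],
  ],
)

```text
time: 36.47
tool_pos: [0.5131, -0.026, 0.1079]
tcp_rot: [3.119, 0.154, -0.032]
wrist_force: [-0.3, -0.7, 0.2]
width: 0.316
grip_force: 45.2
```

Call:
play_rows(
  moves=[
    [[0,0,0,0,0,0.015,15],[0,0,0,0,0,0,15],[0,0,0,0,0,0,15],[0,0,0,0,0,0,15]],
  ],
)

```text
time: 36.8
tool_pos: [0.5138, -0.026, 0.1075]
tcp_rot: [3.119, 0.154, -0.03]
wrist_force: [-1.5, 0.5, 4.9]
width: 0.312
grip_force: 46.0
```

Call:
play_rows(
  moves=[
    [[0,0,0,0,0,0.003,15],[0,0,0,0,0,0,50],[0,0,0,0,0,0,50],[0,0,0,0,0,0,50],[0,0,0,0,0,0,50]],
  ],
)

```text
time: 37.22
tool_pos: [0.5129, -0.026, 0.1059]
tcp_rot: [3.119, 0.154, -0.033]
wrist_force: [0.5, 0.1, 0.3]
width: 0.589
grip_force: 0.0
```

Call:
play_rows(
  moves=[
    [[0,0,0,0,0,-0.1,50],[0,0,0,0,0,-0.25,50],[0,0,0,0,0,-0.35,50],[0,0,0,0,0,-0.35,50],[0,0,0,0,0,-0.2,50]],
  ],
)

```text
time: 37.63
tool_pos: [0.5173, -0.0236, 0.2361]
tcp_rot: [3.118, 0.154, -0.023]
wrist_force: [0.2, -0.7, 0.9]
width: 0.584
grip_force: 0.0
```

Call:
play_rows(
  moves=[
    [[0,0,0,-0.3,0,0,50],[0,0,0,-0.3,0,0,50],[0,0,0,0,0,0,50],[0,0,0,0,0,0,50],[0,0,0,0,0,0,50]],
  ],
)

```text
time: 38.05
tool_pos: [0.4564, -0.0295, 0.2332]
tcp_rot: [3.119, 0.154, -0.029]
wrist_force: [0.4, -0.3, -0.4]
width: 0.587
grip_force: 0.0
```

```bash
python3 - <<'E'
from ax import *
s,_=st(); print(s['time'],s['tool_pos'].round(3),s['wrist_force'].round(1))
c=grab('scene'); t=grab('top'); w=grab('wrist')
for n,k in(('S',c),('W',w),('T',t)):
    W=cloud(k); r=np.hypot(W[...,0]-.5125,W[...,1]+.0262); 
    try: print(n,'slim',axis(k,(.5125,-.0262),.0145,.106,.128),'ztop slim',np.percentile(W[(r<.02)&(W[...,2]<.15)][:,2],99).round(4),'mid',np.percentile(W[(r>.019)&(r<.028)&(W[...,2]<.115)][:,2],97).round(4),'squat',np.percentile(W[(r>.029)&(r<.038)&(W[...,2]<.09)][:,2],97).round(4),'dish',np.percentile(W[(r>.044)&(r<.056)&(W[...,2]<.06)][:,2],97).round(4))
    except Exception as e: print(n,e)
for n,k in(('S',c),('W',w),('T',t)): print(n,[(z,ell(k,(.5125,-.0262),z,q)[0].round(4)) for z,q in((.129,.0145),(.102,.024),(.075,.034),(.048,.052))],'vial',axis(k,(.4515,.196),.013,.012,.045) if n=='S' else '')
b=c['image'][120:300,160:400]; cv2.imwrite('pics/end.png',cv2.resize(b,(800,600))[:,:,::-1])
E
```

```text
38.05 [ 0.456 -0.029  0.233] [ 0.4 -0.3 -0.4]
S slim (array([ 0.5165, -0.0266,  0.0507, -0.0394]), 153) ztop slim 0.1324 mid 0.1045 squat 0.0771 dish 0.0499
W slim (array([ 0.5171, -0.0252, -0.0598, -0.0326]), 255) ztop slim 0.1301 mid 0.1028 squat 0.0759 dish 0.0487
T index -1 is out of bounds for axis 0 with size 0
S [(0.129, array([ 0.5155, -0.0255,  0.0155])), (0.102, array([ 0.5141, -0.0267,  0.0246])), (0.075, array([ 0.5092, -0.0253,  0.0338])), (0.048, array([ 0.5126, -0.0264,  0.0528]))] vial (array([ 0.4513,  0.1963,  0.0009, -0.0017]), 103)
W [(0.129, array([ 0.5132, -0.0264,  0.0144])), (0.102, array([ 0.5126, -0.0262,  0.0237])), (0.075, array([ 0.5094, -0.0243,  0.0335])), (0.048, array([ 0.5104, -0.0273,  0.0522]))] vial 
T [(0.129, array([ 0.5122, -0.0209,  0.0145])), (0.102, array([ 0.5184, -0.0208,  0.0241])), (0.075, array([ 0.5124, -0.0219,  0.0337])), (0.048, array([ 0.5112, -0.0238,  0.0526]))] vial
```

View pics/end.png

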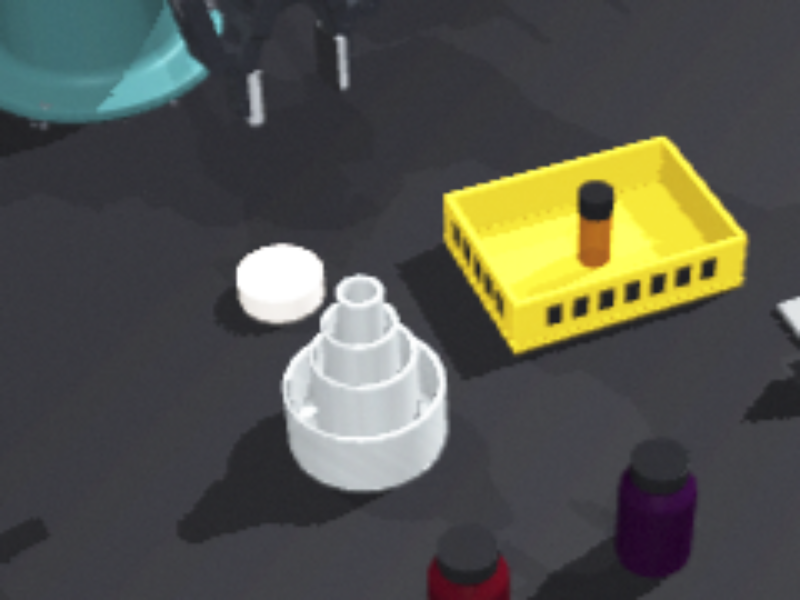

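The picture shows a clean concentric nest with its rims near (360,290), (360,320) and (362,350) inside the dish at (365,390). The vial is upright in the basket at (595,225), and the lid and jars haven't moved. The rims step by 27 mm each, so everything is seated.

```bash
python3 -c "
from workcell import bot
print(bot.finish_job())"
```

```text
the job is handed in; nothing more can be done
None
```

The job is handed in at about 38 s of the 72 s allowed: the vial stands upright in the basket, and the squat, middle and slim beakers are seated in the dish as one upright nest, all released with the lid and jars apparently unmoved in the last picture; joint 6 briefly reached its −2.55 rad limit (−2.551 read) on the first slim-beaker approach, and the hand-in returned no verdict.

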